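Change over the heel vise and box the finished heels

TASK

In the shoe repair shop, slide the vise jaw well open by its knob, and only then lift the finished D-shaped heel out and put it in the order box. Set the rectangular blank down flat on the vise bed in its place, about midway along the jaws with its long sides against the jaw faces, and slide the jaw shut on it. Put every other D-shaped heel from the bench in the box too, shut the lid fully, and leave the two round tins that stand among the heels where they are.

Things in the scene. Friction and masses are not known exactly. Their poses are not given: they have to be found in the camera images.
- vise: green bench vise, fixed to the bench, 225 long (x) x 110 wide (y); origin at bench height. Flat steel bed with its top at z = 45, 74 wide in y. Fixed jaw: 100 wide in y, its face at x = +35 looking to -x, top at z = 73. The moving jaw faces it and slides along x
- vise_jaw (a joint): slide of the moving jaw in m: the gap between the jaw faces is 44 mm plus this value; grows as the jaw opens (towards the vise's -x), 0 to 0.050; stays where left, about 5 N to slide. It starts closed on the heel; closed on the blank it reads 0.006
- vise_knob (a point): centre of the top of the moving jaw's knob: an upright round wooden knob, 22 in diameter, 115 above the bench, free to grip over its top 40; 46 behind (-x) the moving jaw's face; moves with the jaw
- vise_seat (a point): point on top of the vise bed midway along the jaws where the blank's underside centre sits when clamped (25 from the fixed jaw face); axes as the vise's
- order_box: open plywood box fixed to the bench, outside 150 (x) x 210 (y) x 70 high, walls and floor 6; origin at the centre of its underside. Its lid is hinged on the +x rim
- box_lid (a joint): angle of the plywood lid in rad: 0 shut flat on the rim, grows as it opens, up to 1.9; stiff hinge, stays where left. It starts standing open
- box_lid_hinge (a point): middle of the lid's hinge line, on the box's +x rim; the hinge line runs along the box's y; the lid is about 150 long from here and 8 thick
- box_lid_handle (a point): the small knob of the lid, near the lid's free edge; moves with the lid
- heel0: D-shaped finished wooden shoe heel, 54 long (its x, round end at +x, flat end at -x) x 44 wide (its y) x 42 high (its z), layered wood with a dark rubber lift as its top layer; origin at the centre of the underside; at the start it stands clamped in the vise, its length along the jaws, its top 14 above them
- heel1: D-shaped finished wooden shoe heel, 54 long (its x, round end at +x, flat end at -x) x 44 wide (its y) x 42 high (its z), layered wood with a dark rubber lift as its top layer; origin at the centre of the underside; at the start standing on the bench; may be absent
- heel2: D-shaped finished wooden shoe heel, 54 long (its x, round end at +x, flat end at -x) x 44 wide (its y) x 42 high (its z), layered wood with a dark rubber lift as its top layer; origin at the centre of the underside; at the start standing on the bench; may be absent
- heel3: D-shaped finished wooden shoe heel, 54 long (its x, round end at +x, flat end at -x) x 44 wide (its y) x 42 high (its z), layered wood with a dark rubber lift as its top layer; origin at the centre of the underside; at the start standing on the bench; may be absent
- blank: rectangular wooden heel blank with square corners, not yet shaped, 58 long (its x) x 50 wide (its y) x 46 high (its z), no rubber; origin at the centre of the underside; at the start on the bench
- polish_tin: flat round tin 68 in diameter, 25 high; leave alone; origin at the centre of its underside
- tack_tin: round steel tin 54 in diameter, 40 high; leave alone; origin at the centre of its underside

How it is judged:
On the way, in this order (a step that is already met when the one before it is completed fails the run):
1. the vise jaw is slid open by 20 mm or more with the finished heel still between the jaws (value of joint vise_jaw above 0.02 m and horizontal distance between heel0 and vise_seat below 0.045 m and z of heel0 in the frame of vise below 0.055 m), for 0.1 s.
2. the finished heel from the vise is in the order box (x of heel0 in the frame of order_box between -0.072 and 0.072 m and y of heel0 in the frame of order_box between -0.102 and 0.102 m and z of heel0 in the frame of order_box between -0.005 and 0.065 m), for 0.2 s.
3. the blank stands in the vise with the jaw shut on it (x of blank in the frame of vise between 0.003 and 0.017 m and y of blank in the frame of vise between -0.022 and 0.022 m and z of blank in the frame of vise between 0.04 and 0.05 m and angle between blank's own z axis and vertical below 0.12 rad and angle between the x axis of blank and the y axis of vise, either way round below 0.12 rad and value of joint vise_jaw below 0.009 m), for 0.2 s.
At the end, for the whole second after the job is handed in: Blank flat on the vise bed, long sides along the jaws within 0.12 rad, within 22 mm of midway, jaw shut on it (joint under 0.009); every present D-shaped heel in the order box, lid shut within 0.05 rad, all at rest (all of step 2 and all of step 3 and x of heel1 in the frame of order_box between -0.072 and 0.072 m and y of heel1 in the frame of order_box between -0.102 and 0.102 m and z of heel1 in the frame of order_box between -0.005 and 0.065 m and x of heel2 in the frame of order_box between -0.072 and 0.072 m and y of heel2 in the frame of order_box between -0.102 and 0.102 m and z of heel2 in the frame of order_box between -0.005 and 0.065 m and x of heel3 in the frame of order_box between -0.072 and 0.072 m and y of heel3 in the frame of order_box between -0.102 and 0.102 m and z of heel3 in the frame of order_box between -0.005 and 0.065 m and value of joint box_lid below 0.05 rad and linear speed of each of heel0, heel1, heel2, heel3, blank below 0.03 m/s); the robot touches nothing.
It fails at once if the polish tin or the tack tin is moved by more than 60 mm (distance of any of polish_tin, tack_tin from where it was at the start of the episode above 0.06 m).
Of heel1, heel2, heel3 only 2 to 3 are there at a start; the rules pass over those that are not, and their reading is None.
At some moment in a run one of heel1, heel2, heel3, blank may be knocked a few centimetres aside while the robot is not near it.
Once in a run the grip may slacken for a moment while it holds something.
It also fails if it takes over 210 s, if anything falls off the work surface, if the arm or the gripper's body presses on something with over 40 N, if the wrist force passes 120 N, or if a joint passes its speed limit or range.

ROBOT

A 6-joint arm with a two-finger parallel gripper is mounted at the origin on the work surface. World frame = base frame: x ahead of the robot, y to its left, z up, the work surface at z = 0. Lengths are in m, angles in rad, forces in N, time in s.
With the tool pointing down it reaches from about 0.35 to 0.775 m from the base axis. Payload 5.5 kg.
Tool frame: the origin (TCP) lies between the finger pads; the fingertips stand 8 mm ahead of it and the grasp point (between the pads) lies 11 mm behind it; z points along the fingers, y is the line along which they close (so a half turn about z gives the same grasp; the last joint's range is limited). The gripper opens to 85 mm and grips with 20 to 120 N. Pads are 22 mm wide; open, the fingers measure 114 mm over their backs; the gripper's body (76 mm by 85 mm) begins 54 mm behind the grasp point. The pads swing forward as they close: fully open they stand 13 mm farther back than shut.
Start: joints at [0.961, 0.313, 0.046, 1.304, 0, 1.431], TCP at [0.26, 0.513, 0.212] pointing down, gripper open.
Joint ranges: [-2.76, 2.76], [-0.86, 1.69], [-1.03, 1.26], [-2.2, 2.34], [-1.47, 1.5], [-3.14, 3.14]. Speed limits (rad/s): [2.57, 2.57, 3.14, 3.14, 3.14, 3.14].

INTERFACE

Orientations are given as a unit quaternion [w, x, y, z].
In Python, from workcell import env gives the robot as it stands.
- The arm moves only by the tool move_arm, never from a script. Its argument "moves" is one flat list of numbers, 5 for each row, row after row: the shift along the world's x, y, z in m, then the turn about the world's z in rad, then the finger opening in m, from 0 to 0.0854. A call has 1 to 12 rows; each row is the pose to reach, as a shift and turn from the pose commanded when the call began; what a row does not reach only later rows make up. A row lasts 1/12 s, in which the tool goes at most 41.7 mm and 7.16 degrees, less where a joint would pass 70% of its speed; a pose out of reach is approached as far as the arm can. A call with a gripper value outside its range is refused whole. The fingers move at their own pace and stop on an object; "newtons" is the grip in N (left out, the last holds). Time passes only in rows, so rows that repeat a pose let the fingers close. It gives the time, the measured TCP pose, the force, the opening and the grip force at its end, in the units of the state.
- env.get_state(): the state, without advancing time (a new reading comes with each control period).
- env.read_camera(name): name is "scene" or "side" or "wrist"; returns a dict with "pixels" (400x640x3 uint8, red, green, blue), "camera_matrix" (3x3 intrinsics, pixels), "rvec" (rotation vector, rad) and "tvec" (3), from world to camera coordinates, as OpenCV has them. Camera axes: x right, y down, z forward; pixel columns grow to the right and rows downward; lengths in m; the calibration is good to about 2 mm. A picture is of the moment at which its call begins. There is no depth.
- env.hand_in(): hands the job in; it is judged then, once.
The state is a dict: "clock": time; "joint_pos": joint angles; "qvel": joint speeds; "tau": joint torques, N m; "tcp_pos": TCP position; "orientation": TCP orientation; "wrist_force": force on the tool from outside, world axes, zero at the start; "ft_torque": the same for the moment, N m; "finger_gap": finger opening in m; "grip_force": force on a finger pad.
Only numpy, scipy, OpenCV 4.12 (cv2) and the standard library are available. Lean on these libraries where they do the work, as an engineer would, in place of code of your own. Each camera call takes 0.05 s, during which the arm holds its last target. There are 200 camera calls.

## Working session

There is one attempt and no reset: what is moved stays moved. The work goes in short steps, Python scripts to look and compute and a tool call to move; the robot and the scene stay as the last step left them, time stands still between calls to the robot, and variables do not carry over. Pictures are saved under pics/ and viewed, at most 14 in all, crops included, and the job is handed in when it is done.

Besides the shell and the picture viewer there is one more tool, called after "Request:" by a JSON object that holds its "fn" and its "kwargs", one argument or row to a line. move_arm: Moves the arm, as the interface text tells. Its arguments: {"type":"object","properties":{"moves":{"type":"array"},"newtons":{"type":"number"}},"required":["moves"]}

```bash
mkdir -p pics
cat > h.py <<'E'
import numpy as np, cv2
from workcell import env
def cam(n,save=None):
    c=env.read_camera(n); c['R']=cv2.Rodrigues(np.array(c['rvec'],float))[0]; c['t']=np.array(c['tvec'],float).ravel(); c['K']=np.array(c['camera_matrix'],float)
    if save: cv2.imwrite('pics/'+save,c['pixels'][:,:,::-1])
    return c
def plane(c,u,v,z):
    d=c['R'].T@np.linalg.inv(c['K'])@np.array([u,v,1.]); o=-c['R'].T@c['t']
    return o+d*(z-o[2])/d[2]
def proj(c,p):
    q=c['K']@(c['R']@np.array(p,float)+c['t']); return q[:2]/q[2]
E
python3 - <<'E'
from h import *
for n in ('scene','side','wrist'):
    c=cam(n,n+'0.png'); print(n,c['K'][0,0],-c['R'].T@c['t'],c['R'][2])
print(env.get_state())
E
```

```text
scene 401.7293086154816 [0.84753449 0.58331735 0.91525876] [-0.2647903  -0.55652215 -0.78750822]
side 373.116004207829 [0.38906777 0.45957194 0.67445184] [ 0.24487244 -0.61226476 -0.75177747]
wrist 280.21363877890633 [0.19014709 0.54929696 0.37334772] [ 0.27065542 -0.13943111 -0.95252539]
{'clock': 0.15, 'joint_pos': array([9.61416611e-01, 3.13867482e-01, 4.52223404e-02, 1.30358500e+00,
       7.72001670e-06, 1.43123404e+00]), 'qvel': array([-2.40174423e-04, -1.26913271e-03,  4.92401645e-03, -1.53889742e-05,
        1.43579065e-03, -4.20591483e-04]), 'tau': array([ 3.63860709e-04, -4.81069350e+01,  2.98813748e+01,  1.38726094e-02,
       -2.08399542e-04,  4.49863217e-05]), 'tcp_pos': array([0.26006491, 0.51236472, 0.211084  ]), 'orientation': array([-2.65822308e-04,  2.32754152e-01,  9.72535342e-01, -6.65812750e-04]), 'wrist_force': array([-1.06480167,  0.21773743, -0.79893945]), 'ft_torque': array([ 0.01993193,  0.00899786, -0.01138092]), 'grip_force': 0.0, 'finger_gap': 0.08588186088396049}
```

View pics/scene0.png

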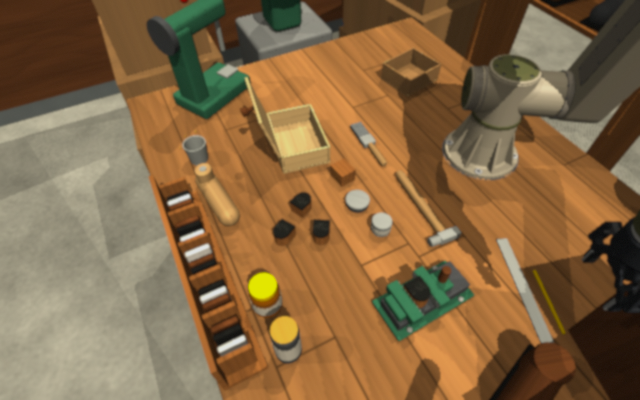

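View pics/side0.png

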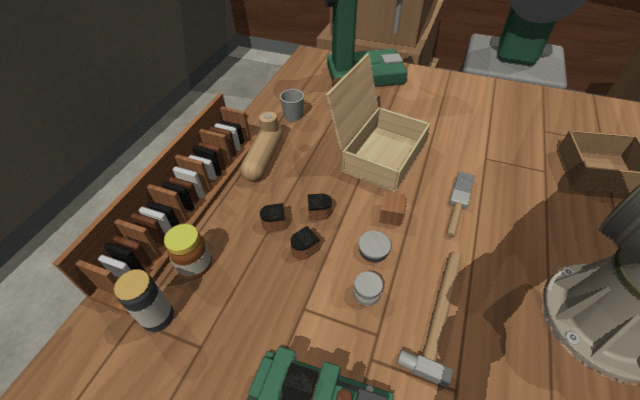

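The scene view shows the vise at (422,300) with its knob at (445,270), the box at (297,135), heels at (283,230), (301,202) and (320,228), the blank at (343,172), and tins at (357,200) and (381,222). In the side view the heels are at (273,215), (319,205) and (305,240), the blank at (393,208), and the tins at (374,246) and (368,287).

Run:
```python
from h import *
s=cam('scene');d=cam('side')
P=lambda c,u,v,z:print((u,v,z),plane(c,u,v,z).round(3))
for u,v in((273,213),(319,201),(305,237)):P(d,u,v,.042)
P(d,393,201,.046);P(d,374,243,.025);P(d,368,281,.04)
for u,v in((283,227),(301,199),(320,226)):P(s,u,v,.042)
P(s,343,170,.046);P(s,445,270,.115);P(s,422,290,.08)
print('box');
for u,v in((430,124),(399,186),(344,152),(378,111)):P(d,u,v,.07)
a=cv2.resize(s['pixels'][245:345,360:485],None,fx=6.4,fy=6,interpolation=cv2.INTER_CUBIC)
cv2.imwrite('pics/vise.png',a[:,:,::-1])
b=cv2.resize(d['pixels'][180:310,240:420],None,fx=4.4,fy=4.4,interpolation=cv2.INTER_CUBIC)
cv2.imwrite('pics/heels.png',b[:,:,::-1])
```

```text
(273, 213, 0.042) [0.676 0.016 0.042]
(319, 201, 0.042) [ 0.594 -0.051  0.042]
(305, 237, 0.042) [0.586 0.052 0.042]
(393, 201, 0.046) [ 0.438 -0.104  0.046]
(374, 243, 0.025) [0.449 0.005 0.025]
(368, 281, 0.04) [0.436 0.104 0.04 ]
(283, 227, 0.042) [0.677 0.007 0.042]
(301, 199, 0.042) [ 0.596 -0.056  0.042]
(320, 226, 0.042) [0.59  0.049 0.042]
(343, 170, 0.046) [ 0.443 -0.094  0.046]
(445, 270, 0.115) [0.418 0.324 0.115]
(422, 290, 0.08) [0.475 0.33  0.08 ]
box
(430, 124, 0.07) [ 0.407 -0.374  0.07 ]
(399, 186, 0.07) [ 0.434 -0.13   0.07 ]
(344, 152, 0.07) [ 0.583 -0.196  0.07 ]
(378, 111, 0.07) [ 0.549 -0.384  0.07 ]
```

View pics/vise.png

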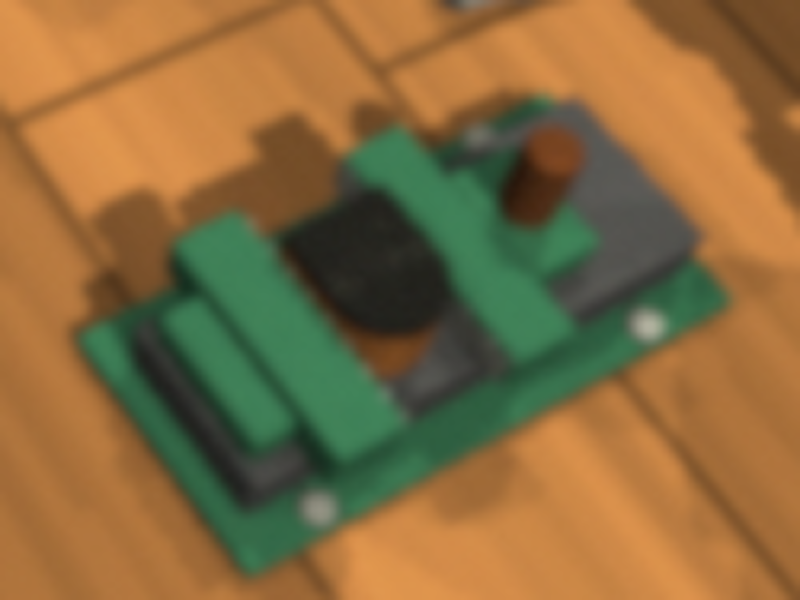

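View pics/heels.png

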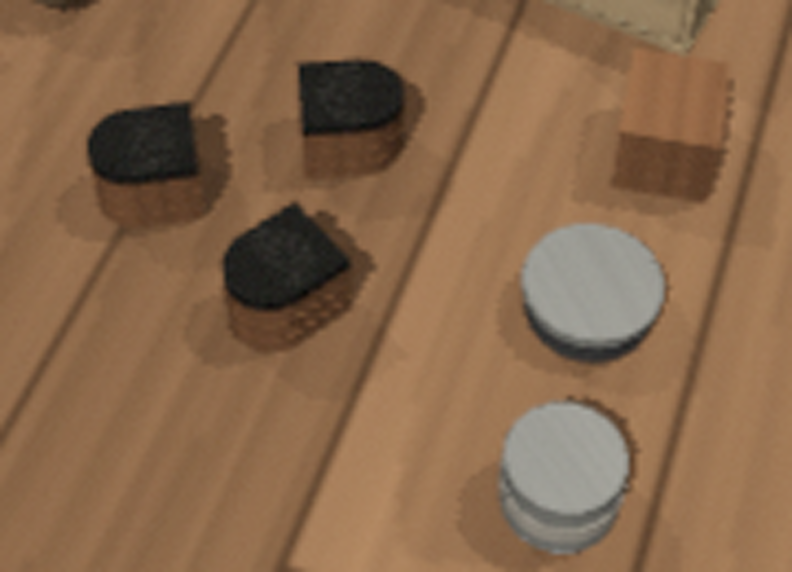

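View pics/wrist0.png

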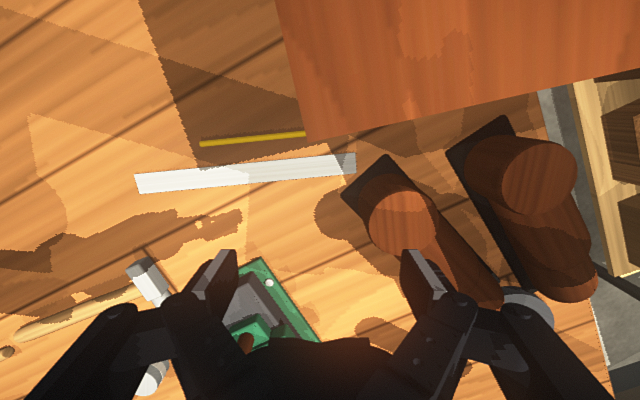

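The crops show the D-heel in the vise with its round end toward (430,350), the knob top at (555,145), and the fixed jaw's inner edge running (240,212) to (405,420). On the bench there are three black-topped heels, the square-cornered blank at (675,95) and the two grey tins. The wrist view shows little that's useful yet.

```bash
cat >> h.py <<'E'
def comps(c,mask,amin=60):
    mask=cv2.morphologyEx(mask.astype(np.uint8),cv2.MORPH_OPEN,np.ones((2,2)))
    n,l,s,ce=cv2.connectedComponentsWithStats(mask)
    return [(s[i],(l==i).astype(np.uint8)) for i in range(1,n) if s[i,4]>=amin]
def top(c,m,z):
    "top-face contour -> world points, minAreaRect centre/size/angle, on plane z"
    k=max(cv2.findContours(m,cv2.RETR_EXTERNAL,cv2.CHAIN_APPROX_NONE)[0],key=len)[:,0,:]
    w=np.array([plane(c,u,v,z)[:2] for u,v in k])
    r=cv2.minAreaRect((w*1000).astype(np.float32)); return w,r
def black(c,roi):
    x0,y0,x1,y1=roi; m=np.zeros(c['pixels'].shape[:2],bool); m[y0:y1,x0:x1]=(c['pixels'].max(2)<62)[y0:y1,x0:x1]
    return comps(c,m)
def dheel(c,m,z=.042):
    "centre (bbox), length direction to round end"
    w,r=top(c,m,z); (cx,cy),(a,b),t=r; t=np.radians(t)
    if b>a: t+=np.pi/2
    e=np.array([np.cos(t),np.sin(t)]); full=np.array([plane(c,u,v,z)[:2] for v,u in np.argwhere(m)])*1000
    if (full.mean(0)-[cx,cy])@e>0: e=-e   # centroid lies towards the flat end
    return np.round([cx,cy,*sorted((a,b)),np.degrees(np.arctan2(e[1],e[0]))],1)
E
python3 - <<'E'
from h import *
s=cam('scene');d=cam('side')
f=lambda p,z:plane(s,360+p[0]/6.4,245+p[1]/6,z)[:2].round(4)
for n,p,z in(('fj',(240,212),.073),('fj',(405,420),.073),('fjb',(175,240),.073),('fjb',(345,465),.073),('mj',(345,155),.073),('mj',(515,360),.073),('mjb',(402,122),.073),('mjb',(578,328),.073),('knob',(555,145),.115)):print(n,f(p,z))
for x,m in black(d,(240,180,345,270)):print('side',x,dheel(d,m))
for x,m in black(s,(260,180,340,250)):print('scene',x,dheel(s,m))
for x,m in black(s,(390,260,450,315)):print('vise',x,dheel(s,m,.087))
g=lambda p,z:plane(d,240+p[0]/4.4,180+p[1]/4.4,z)[:2].round(4)
print('blank',[g(p,.046) for p in((635,50),(728,62),(722,150),(618,133))])
print('tins',g((593,285),.025),g((566,458),.04))
print('box hinge',)
E
```

```text
fj [0.5082 0.2827]
fj [0.5042 0.3769]
fjb [0.5352 0.282 ]
fjb [0.5318 0.3816]
mj [0.4608 0.2796]
mj [0.4572 0.3752]
mjb [0.434  0.2771]
mjb [0.4303 0.3749]
knob [0.4132 0.3241]
side [309 195  24  17 360] [ 588.8  -46.6   47.2   52.2 -160. ]
side [261 205  25  18 379] [675.4  17.8  48.   52.2  29.1]
side [292 228  29  24 455] [584.7  60.7  47.   56.1  57.5]
scene [292 194  19  17 213] [ 595.9  -47.4   41.8   52.3 -154.8]
scene [275 222  20  18 247] [682.1  18.7  43.1  52.2  31.1]
scene [314 222  16  16 232] [591.   60.   39.2  46.9  62.9]
vise [405 277  33  34 491] [485.9 339.9  47.2  81.4  92.6]
blank [array([ 0.4629, -0.1253]), array([ 0.4161, -0.1333]), array([ 0.4066, -0.0751]), array([ 0.457 , -0.0682])]
tins [0.4468 0.009 ] [0.433  0.1095]
box hinge
```

Request:
{"fn": "move_arm", "kwargs": {
  "moves": [0.16, -0.19, 0.08, 0.51, 0.085, 0.16, -0.19, 0.08, 0.51, 0.085, 0.16, -0.19, 0.08, 0.51, 0.085, 0.16, -0.19, 0.08, 0.51, 0.085, 0.16, -0.19, 0.08, 0.51, 0.085, 0.16, -0.19, 0.08, 0.51, 0.085, 0.16, -0.19, 0.08, 0.51, 0.085, 0.16, -0.19, 0.08, 0.51, 0.085, 0.16, -0.19, 0.08, 0.51, 0.085]
}}

```text
clock: 1.1
tcp_pos: [0.4213, 0.3219, 0.2922]
orientation: [0.0, -0.019, 1.0, 0.0]
wrist_force: [0.1, -0.1, 0.0]
finger_gap: 0.0852
grip_force: 0.0
```

Run:
```python
from h import *
c=cam('wrist','w1.png'); st=env.get_state(); print(st['tcp_pos'],st['orientation'],st['clock'])
```

```text
[0.4204151  0.32255731 0.29169734] [-1.55054981e-04 -1.94786933e-02  9.99810239e-01  2.04613860e-04] 1.15
```

View pics/w1.png

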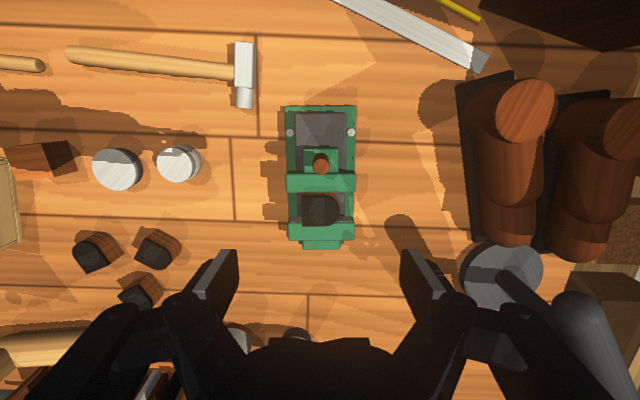

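The wrist view from above shows the vise at (320,180) with the knob at (321,163), square to the image, and the heels and tins at left.

Run:
```python
from h import *
c=cam('wrist'); p=c['pixels'].astype(int)
sub=cv2.resize(c['pixels'][95:255,260:380],None,fx=5,fy=3.75,interpolation=cv2.INTER_CUBIC); cv2.imwrite('pics/w1c.png',sub[:,:,::-1])
hsv=cv2.cvtColor(c['pixels'],cv2.COLOR_RGB2HSV); H,S,V=[hsv[...,i].astype(int) for i in range(3)]
roi=np.zeros(H.shape,bool); roi[140:182,300:342]=1
m=roi&((H<12)|(H>170))&(S>120)
for x,k in comps(c,m,20):
    print('knob',x); 
    for zz in(.115,): print(top(c,k,zz)[1])
g=(H>60)&(H<85)&(S>100)
for y in (170,174,178,182,186,190,194,198,222,226,230,234,238):
    xs=np.where(g[y,270:370])[0]+270; print(y,xs.min(),xs.max(),len(xs),end=' | ')
ys=[ (x,[int(v) for v in np.where(np.diff(g[160:255,x].astype(int)))[0]+161]) for x in (292,300,310,342,350)]; print(ys)
P=lambda u,v,z:plane(c,u,v,z).round(4)
print(P(320,191,.073),P(320,222,.073))
```

```text
knob [314 161  16  15 193]
((412.1272888183594, 327.18902587890625), (17.474546432495117, 18.460630416870117), 2.1907150745391846)
170 304 353 22 | Traceback (most recent call last):
  File "<stdin>", line 12, in <module>
    return umr_minimum(a, axis, None, out, keepdims, initial, where)
ValueError: zero-size array to reduction operation minimum which has no identity
```

View pics/w1c.png

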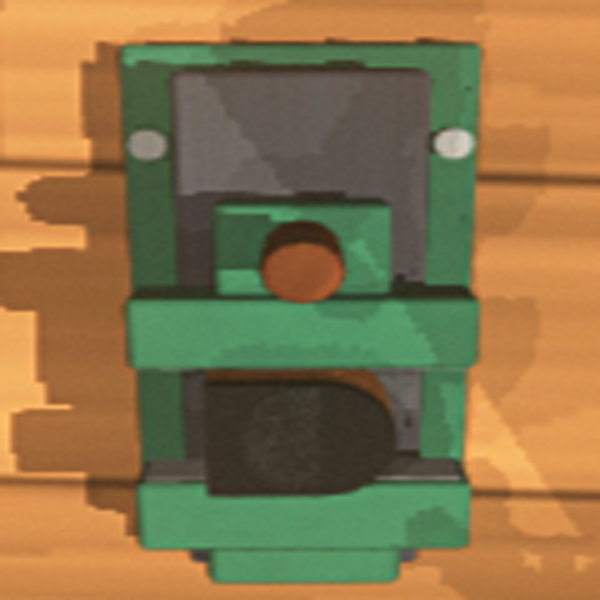

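The crop shows the knob top at (303,270), the moving jaw's face edge at y≈368, the fixed jaw's edge at y≈482, and the heel top spanning (205–395, 380–495).

Run:
```python
from h import *
c=cam('wrist')
f=lambda x,y,z:plane(c,260+x/5,95+y/3.75,z)[:2].round(4)
for n,a in dict(knob=(303,272,.115),mjL=(132,367,.073),mjR=(477,367,.073),fjL=(140,482,.073),fjR=(467,480,.073),fbL=(140,550,.073),fbR=(468,548,.073),heelL=(206,438,.087),heelR=(395,438,.087),heelt=(300,382,.087),heelb=(300,495,.087)).items(): print(n,f(*a))
```

```text
knob [0.4108 0.3264]
mjL [0.4577 0.2801]
mjR [0.4539 0.3779]
fjL [0.5047 0.2827]
fjR [0.5001 0.3787]
fbL [0.5342 0.2829]
fbR [0.5294 0.3812]
heelL [0.4803 0.3024]
heelR [0.4782 0.3551]
heelt [0.4574 0.3277]
heelb [0.5023 0.3296]
```

Request:
{"fn": "move_arm", "kwargs": {
  "moves": [-0.008, 0.004, -0.04, 0, 0.06, -0.008, 0.004, -0.08, 0, 0.06, -0.008, 0.004, -0.12, 0, 0.06, -0.008, 0.004, -0.16, 0, 0.06, -0.008, 0.004, -0.199, 0, 0.06, -0.008, 0.004, -0.199, 0, 0.015, -0.008, 0.004, -0.199, 0, 0.015, -0.008, 0.004, -0.199, 0, 0.015, -0.008, 0.004, -0.199, 0, 0.015, -0.008, 0.004, -0.199, 0, 0.015],
  "newtons": 60
}}

```text
clock: 2.08
tcp_pos: [0.4144, 0.3286, 0.0965]
orientation: [0.003, -0.02, 1.0, 0.002]
wrist_force: [0.8, 0.3, -0.5]
finger_gap: 0.0154
grip_force: 0.0
```

Run:
```python
from h import *
c=cam('wrist');d=cam('scene');s=env.get_state(); print(s['tcp_pos'],s['finger_gap'],s['grip_force'],proj(c,s['tcp_pos']),proj(d,s['tcp_pos']))
a=cv2.resize(c['pixels'],(560,350)); b=cv2.resize(d['pixels'][225:345,360:500],(700,600),interpolation=cv2.INTER_CUBIC)[:250]
b=cv2.resize(d['pixels'][225:325,370:470],(230,230),interpolation=cv2.INTER_CUBIC)
o=np.zeros((350,790,3),np.uint8);o[:,:560]=a;o[:230,560:]=b;cv2.imwrite('pics/k1.png',o[:,:,::-1])
```

```text
[0.41431727 0.32813565 0.09581543] 0.014909529893008656 1.553114962298423 [315.82548221 236.43212327] [445.40785076 274.8743519 ]
```

View pics/k1.png

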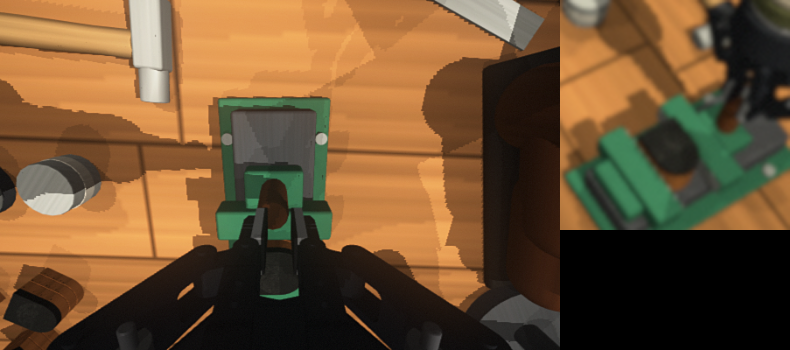

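The wrist view shows the shut fingers at (280,235) with the knob at (272,205), apparently just on the robot side of the pads rather than gripped. I'll check this numerically.

Run:
```python
from h import *
c=cam('wrist')
for p in((.412,.326,.115),(.401,.326,.115),(.412,.326,.08),(.4144,.3286,.1075),(.4144,.3286,.0885)):print(p,proj(c,p).round(1))
a=cv2.resize(c['pixels'][170:330,240:400],(600,600),interpolation=cv2.INTER_CUBIC);cv2.imwrite('pics/k2.png',a[:,:,::-1])
```

```text
(0.412, 0.326, 0.115) [312.7 248.3]
(0.401, 0.326, 0.115) [313.4 230.6]
(0.412, 0.326, 0.08) [313.6 223.8]
(0.4144, 0.3286, 0.1075) [317.2 246. ]
(0.4144, 0.3286, 0.0885) [317.2 232.4]
```

View pics/k2.png

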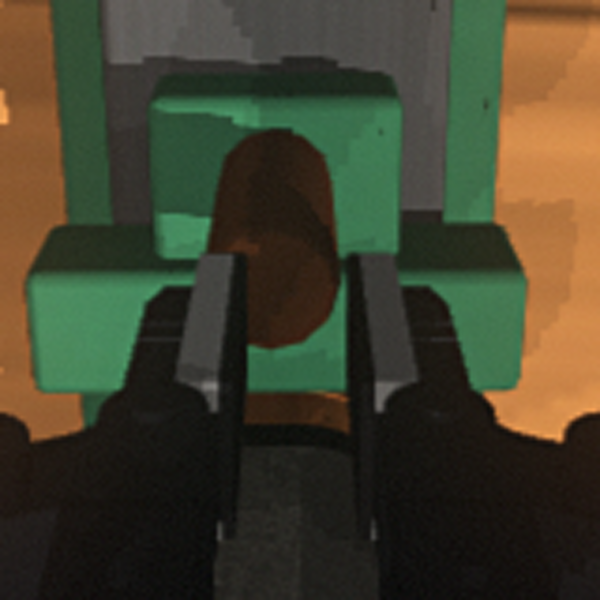

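The crop shows the pads at the sides of the knob, about its width apart, so it's nearly gripped. I'll close harder.

Request:
{"fn": "move_arm", "kwargs": {
  "moves": [0, 0, 0, 0, 0, 0, 0, 0, 0, 0, 0, 0, 0, 0, 0],
  "newtons": 60
}}

```text
clock: 2.48
tcp_pos: [0.4143, 0.3276, 0.0956]
orientation: [0.002, -0.02, 1.0, 0.001]
wrist_force: [-0.3, -0.5, 6.6]
finger_gap: -0.0
grip_force: 3.4
```

Run:
```python
from h import *
c=cam('wrist');s=env.get_state();print(s['finger_gap'],s['grip_force'],s['wrist_force'],s['tcp_pos'])
d=cam('scene')
a=cv2.resize(c['pixels'][170:330,240:400],(400,400),interpolation=cv2.INTER_CUBIC);b=cv2.resize(d['pixels'][235:315,400:480],(400,400),interpolation=cv2.INTER_CUBIC)
cv2.imwrite('pics/k3.png',np.hstack([a,b])[:,:,::-1])
```

```text
-9.65874669220659e-05 3.4207523614168167 [-1.0773353  -1.40299872  6.99019332] [0.41435866 0.32758178 0.09556589]
```

View pics/k3.png

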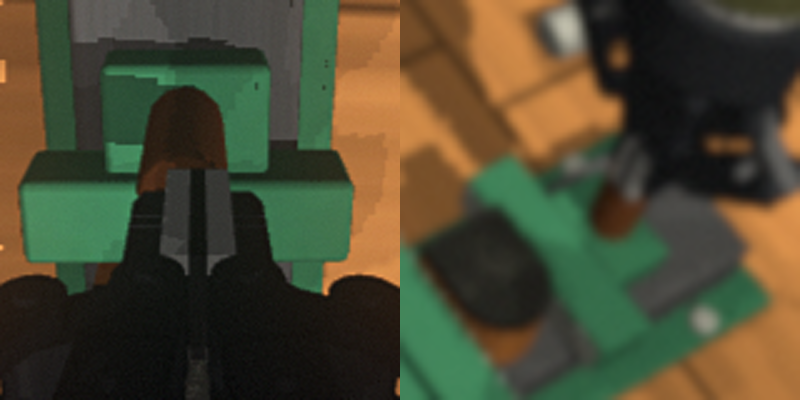

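The left crop shows the fingers fully shut above the knob at (200,170), covering its top, and the scene crop agrees. So the tips stand higher than I assumed, and I'll measure their height.

Run:
```python
from h import *
c=cam('wrist'); o=-c['R'].T@c['t']; print('cam',o,'axis',c['R'][2]); st=env.get_state(); print(st['tcp_pos'],st['orientation'])
# depth along view axis for z heights at TCP xy
for z in(.0875,.1,.115,.125): 
    p=np.array([.4144,.3276,z]); print(z,(c['R']@p+c['t'])[2].round(3),proj(c,p).round(1))
```

```text
cam [0.33514792 0.32557486 0.2575022 ] axis [ 0.30891671  0.01399041 -0.95098619]
[0.41434849 0.32760181 0.09555854] [ 2.38673895e-03 -2.00482893e-02  9.99795695e-01  9.68570881e-04]
0.0875 0.186 [316.6 231.9]
0.1 0.174 [316.4 240.4]
0.115 0.16 [316.3 252.4]
0.125 0.151 [316.2 261.6]
```

Request:
{"fn": "move_arm", "kwargs": {
  "moves": [0, 0, 0.03, 0, 0, 0, 0, 0.03, 0, 0.05, 0, 0, 0.03, 0, 0.05, 0, 0, 0.03, 0, 0.05, 0, 0, 0.01, 0, 0.05, 0, 0, -0.008, 0, 0.05, 0, 0, -0.014, 0, 0.05, 0, 0, -0.014, 0, 0.05, 0, 0, -0.014, 0, 0.012, 0, 0, -0.014, 0, 0.012, 0, 0, -0.014, 0, 0.012, 0, 0, -0.014, 0, 0.012]
}}

```text
clock: 3.63
tcp_pos: [0.4129, 0.324, 0.0799]
orientation: [0.001, -0.019, 1.0, -0.003]
wrist_force: [-0.1, -10.3, 4.7]
finger_gap: 0.0193
grip_force: 58.7
```

Request:
{"fn": "move_arm", "kwargs": {
  "moves": [-0.006, -0.003, -0.014, 0, 0, -0.012, -0.003, -0.014, 0, 0, -0.018, -0.003, -0.014, 0, 0, -0.024, -0.003, -0.014, 0, 0, -0.03, -0.004, -0.014, 0, 0, -0.036, -0.004, -0.014, 0, 0, -0.042, -0.004, -0.014, 0, 0, -0.047, -0.004, -0.014, 0, 0, -0.047, -0.004, -0.014, 0, 0, -0.047, -0.004, -0.014, 0, 0],
  "newtons": 80
}}

```text
clock: 4.47
tcp_pos: [0.375, 0.3226, 0.0745]
orientation: [0.011, -0.018, 1.0, -0.0]
wrist_force: [1.6, -20.5, 49.1]
finger_gap: 0.0196
grip_force: 76.7
```

Request:
{"fn": "move_arm", "kwargs": {
  "moves": [0, 0, 0.005, 0, 0, 0, 0, 0.01, 0, 0, 0, 0, 0.014, 0, 0, 0, 0, 0.014, 0, 0, 0, 0, 0.014, 0, 0]
}}

```text
clock: 4.88
tcp_pos: [0.3653, 0.3219, 0.0761]
orientation: [-0.001, -0.02, 1.0, -0.001]
wrist_force: [8.3, 1.5, -29.6]
finger_gap: 0.0191
grip_force: 81.5
```

Run:
```python
from h import *
s=env.get_state();print(s['tcp_pos'],s['finger_gap'],s['grip_force'],s['wrist_force'])
d=cam('scene')
for x,m in black(d,(390,260,450,315)):print('vise',x,dheel(d,m,.087))
a=cv2.resize(d['pixels'][240:340,370:495],(750,600),interpolation=cv2.INTER_CUBIC);cv2.imwrite('pics/v2.png',a[:,:,::-1])
```

```text
[0.36529352 0.32185368 0.07608848] 0.01908136943856564 81.48308157920837 [  8.3313452    1.53380069 -29.6159932 ]
vise [405 277  26  25 451] [485.6 329.3  49.7  53.9  92.9]
```

View pics/v2.png

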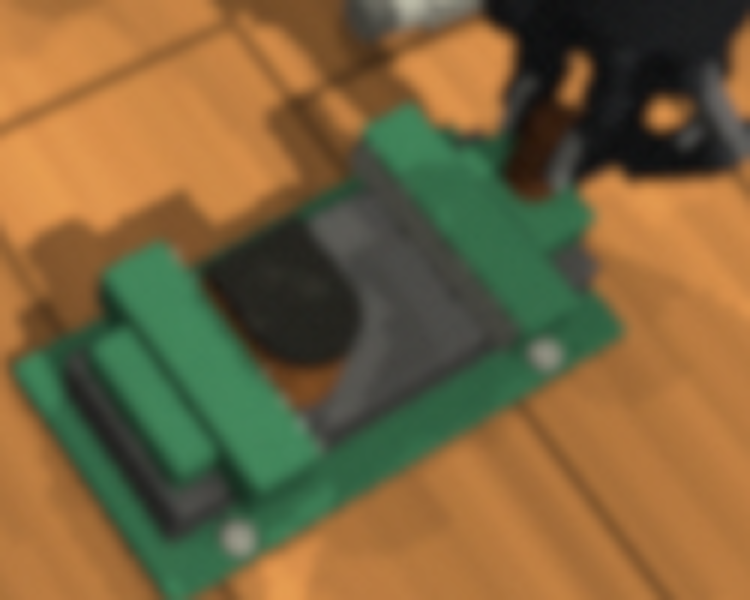

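The jaw is open by about 47 mm and the heel still stands against the fixed jaw (top at (285,290) in the crop). Next I release the knob and go over the heel.

Request:
{"fn": "move_arm", "kwargs": {
  "moves": [0, 0, 0, 0, 0.06, 0, 0, 0, 0, 0.085, 0, 0, 0.01, 0, 0.085, 0, 0, 0.05, 0, 0.085, 0, 0, 0.09, 0, 0.085, 0.04, 0.003, 0.09, 0, 0.085, 0.08, 0.006, 0.09, 0, 0.085, 0.116, 0.008, 0.09, 0, 0.085, 0.116, 0.008, 0.09, 0, 0.085, 0.116, 0.008, 0.09, 0, 0.085]
}}

```text
clock: 5.77
tcp_pos: [0.4835, 0.3308, 0.1702]
orientation: [0.001, -0.019, 1.0, 0.001]
wrist_force: [-0.3, 0.9, 0.2]
finger_gap: 0.085
grip_force: 0.0
```

Run:
```python
from h import *
s=env.get_state();print(s['tcp_pos'],s['finger_gap'],s['wrist_force'],s['orientation'])
c=cam('wrist')
o=-c['R'].T@c['t'];print(o,proj(c,(.481,.330,.087)),proj(c,(.459,.330,.087)))
u,v=proj(c,(.481,.33,.087)).astype(int)
for x,m in black(c,(u-70,max(v-80,0),u+70,min(400,v+60))):print(x,dheel(c,m,.087))
```

```text
[0.48346902 0.33080978 0.17022705] 0.08500929226939302 [-0.26025904  0.88245038  0.17516462] [ 1.03072232e-03 -1.91892846e-02  9.99815174e-01  5.71714854e-04]
[0.40468273 0.32906874 0.33238755] [316.2548597  194.69541077] [317.11994274 171.18458101]
[ 282  171   68   47 2586] [480.9 329.5  44.1  61.7  92.2]
```

Request:
{"fn": "move_arm", "kwargs": {
  "moves": [-0.002, -0.001, -0.04, 0, 0.085, -0.002, -0.001, -0.075, 0, 0.085, -0.002, -0.001, -0.095, 0, 0.085, -0.002, -0.001, -0.104, 0, 0.085, -0.002, -0.001, -0.104, 0, 0.085, -0.002, -0.001, -0.104, 0, 0.03, -0.002, -0.001, -0.104, 0, 0.03, -0.002, -0.001, -0.104, 0, 0.03, -0.002, -0.001, -0.104, 0, 0.03],
  "newtons": 70
}}

```text
clock: 6.57
tcp_pos: [0.4804, 0.3303, 0.0666]
orientation: [0.001, -0.02, 1.0, 0.001]
wrist_force: [-0.2, -0.2, -0.0]
finger_gap: 0.0379
grip_force: 0.0
```

Run:
```python
from h import *
c=cam('wrist');d=cam('scene');s=env.get_state();print(s['finger_gap'],s['grip_force'],s['tcp_pos'],s['joint_pos'])
print(proj(c,(.481,.330,.087)))
a=c['pixels'][130:330,200:440];a=cv2.resize(a,(480,400),interpolation=cv2.INTER_CUBIC);b=cv2.resize(d['pixels'][235:315,380:444],(320,400),interpolation=cv2.INTER_CUBIC)
cv2.imwrite('pics/h1.png',np.hstack([a,b])[:,:,::-1])
```

```text
0.029935471223927344 3.9761885374900885 [0.48079321 0.33001652 0.06709124] [ 4.64398504e-01  4.06642718e-01 -1.84706365e-01  9.75877111e-01
 -8.61029299e-04  4.24423294e-01]
[315.60078981 253.99907159]
```

View pics/h1.png

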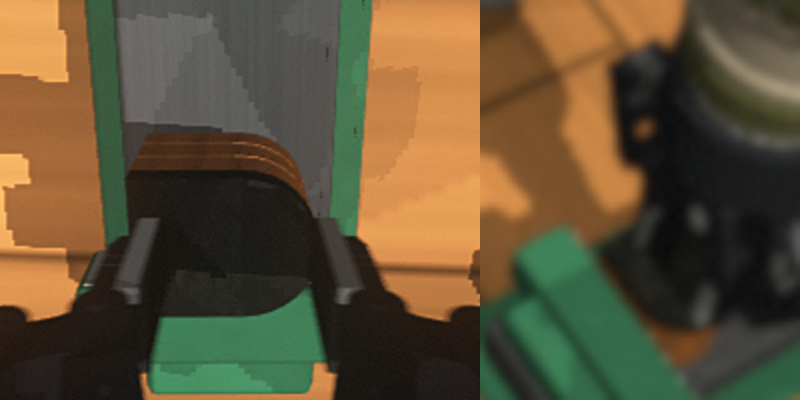

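The picture shows the pads at (150,225) and (325,225) overlapping the heel top, so they are still above it. The real tips are about 20 mm higher than the TCP reading, so I'll open and go lower, watching the force.

Request:
{"fn": "move_arm", "kwargs": {
  "moves": [0, 0, 0.01, 0, 0.085, 0, 0, 0.01, 0, 0.085, 0, 0, 0.01, 0, 0.085, 0, 0, -0.008, 0, 0.085, 0, 0, -0.016, 0, 0.085, 0, 0, -0.022, 0, 0.085, 0, 0, -0.022, 0, 0.085]
}}

```text
clock: 7.25
tcp_pos: [0.4779, 0.329, 0.0409]
orientation: [-0.002, -0.02, 1.0, -0.001]
wrist_force: [0.4, 0.5, 1.1]
finger_gap: 0.0847
grip_force: 0.0
```

Request:
{"fn": "move_arm", "kwargs": {
  "moves": [0, 0, 0, 0, 0.03, 0, 0, 0, 0, 0.03, 0, 0, 0, 0, 0.03, 0, 0, 0, 0, 0.03, 0, 0, 0, 0, 0.03],
  "newtons": 70
}}

```text
clock: 7.67
tcp_pos: [0.4797, 0.3299, 0.0438]
orientation: [0.001, -0.02, 1.0, 0.0]
wrist_force: [-1.9, -1.7, 5.2]
finger_gap: 0.052
grip_force: 73.3
```

Request:
{"fn": "move_arm", "kwargs": {
  "moves": [0, 0, 0.03, 0, 0.03, 0, 0, 0.07, 0, 0.03, 0, 0, 0.11, 0, 0.03, 0, 0, 0.15, 0, 0.03, 0, 0, 0.17, 0, 0.03, 0, 0, 0.17, 0, 0.03]
}}

```text
clock: 8.17
tcp_pos: [0.4822, 0.3313, 0.2192]
orientation: [0.005, -0.02, 1.0, 0.002]
wrist_force: [0.5, -0.1, -0.6]
finger_gap: 0.0521
grip_force: 73.4
```

Run:
```python
from h import *
s=cam('scene');d=cam('side');st=env.get_state();print(st['tcp_pos'],st['finger_gap'],st['grip_force'],st['wrist_force'])
a=cv2.resize(d['pixels'][55:195,320:440],(514,600),interpolation=cv2.INTER_CUBIC);b=cv2.resize(s['pixels'][70:190,236:336],(286,343),interpolation=cv2.INTER_CUBIC)
o=np.zeros((600,800,3),np.uint8);o[:,:514]=a;o[:343,514:]=b;cv2.imwrite('pics/b1.png',o[:,:,::-1])
```

```text
[0.47994554 0.3301017  0.21367582] 0.05230295753080829 73.3953058719635 [-0.04377988 -0.26966386 -2.21683907]
```

View pics/b1.png

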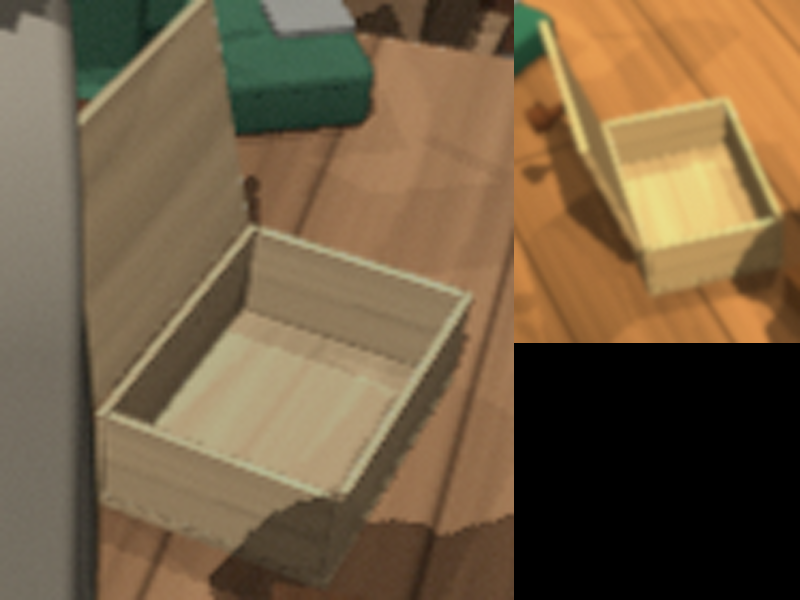

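The side crop shows the box rim corners at (470,297), (342,497), (105,412) and (255,230). The lid stands up along the left edge, with its top edge from (80,120) to (205,0).

Run:
```python
from h import *
d=cam('side');s=cam('scene')
q=np.array([plane(d,320+x/4.283,55+y/4.286,.07)[:2] for x,y in((470,297),(342,497),(105,412),(255,230))]);print(q.round(4),q.mean(0))
f=np.array([plane(s,236+(x-514)/2.86,70+y/2.86,.07)[:2] for x,y in((725,100),(778,220),(645,255),(605,128))]);print(f.round(4),f.mean(0))
for v in(q[1]-q[0],q[2]-q[3],q[2]-q[1],q[3]-q[0]):print(np.hypot(*v).round(3),np.degrees(np.arctan2(v[1],v[0])).round(1))
# lid free edge: pairs side(80,120)/(205,0) ; scene (545,18),(585,150)
def ray(c,u,v): return -c['R'].T@c['t'], c['R'].T@np.linalg.inv(c['K'])@np.array([u,v,1.])
def tri(a,b):
    (o1,d1),(o2,d2)=a,b; A=np.stack([d1,-d2],1); k=np.linalg.lstsq(A,o2-o1,rcond=None)[0]; return ((o1+d1*k[0])+(o2+d2*k[1]))/2
print(tri(ray(d,320+80/4.283,55+120/4.286),ray(s,236+(583-514)/2.86,70+150/2.86)))
print(tri(ray(d,320+205/4.283,55-1),ray(s,236+(545-514)/2.86,70+18/2.86)))
```

```text
[[ 0.4077 -0.3728]
 [ 0.4423 -0.1769]
 [ 0.5831 -0.1991]
 [ 0.5475 -0.3962]] [ 0.49513657 -0.28627319]
[[ 0.4132 -0.3764]
 [ 0.4487 -0.1763]
 [ 0.5916 -0.1938]
 [ 0.5537 -0.3948]] [ 0.50180179 -0.28533413]
0.199 80.0
0.2 79.8
0.143 -8.9
0.142 -9.5
[ 0.62297018 -0.23825564  0.20814235]
[ 0.59543216 -0.41101259  0.214003  ]
```

Request:
{"fn": "move_arm", "kwargs": {
  "moves": [0.03, -0.45, 0, -0.208, 0.03, 0.03, -0.45, 0, -0.208, 0.03, 0.03, -0.45, 0, -0.208, 0.03, 0.03, -0.45, 0, -0.208, 0.03, 0.03, -0.45, 0, -0.208, 0.03, 0.03, -0.45, 0, -0.208, 0.03, 0.03, -0.45, 0, -0.208, 0.03, 0.03, -0.45, 0, -0.208, 0.03, 0.03, -0.45, 0, -0.208, 0.03, 0.03, -0.45, 0, -0.208, 0.03, 0.03, -0.45, 0, -0.208, 0.03, 0.03, -0.45, 0, -0.208, 0.03]
}}

```text
clock: 9.37
tcp_pos: [0.5089, -0.1259, 0.2104]
orientation: [-0.001, 0.087, 0.996, -0.001]
wrist_force: [0.5, 0.9, -0.7]
finger_gap: 0.0524
grip_force: 73.5
```

Request:
{"fn": "move_arm", "kwargs": {
  "moves": [0.008, -0.215, 0, 0, 0.03, 0.008, -0.215, 0, 0, 0.03, 0.008, -0.215, 0, 0, 0.03, 0.008, -0.215, 0, 0, 0.03, 0.008, -0.215, 0, 0, 0.03, 0.008, -0.215, 0, 0, 0.03, 0.008, -0.215, 0, 0, 0.03]
}}

```text
clock: 9.95
tcp_pos: [0.5163, -0.3372, 0.2099]
orientation: [-0.002, 0.086, 0.996, 0.001]
wrist_force: [-0.1, 1.0, -1.9]
finger_gap: 0.0524
grip_force: 73.7
```

Request:
{"fn": "move_arm", "kwargs": {
  "moves": [0.002, 0.001, -0.04, 0, 0.03, 0.002, 0.001, -0.08, 0, 0.03, 0.002, 0.001, -0.12, 0, 0.03, 0.002, 0.001, -0.15, 0, 0.03, 0.002, 0.001, -0.175, 0, 0.03, 0.002, 0.001, -0.19, 0, 0.03, 0.002, 0.001, -0.198, 0, 0.03, 0.002, 0.001, -0.198, 0, 0.03]
}}

```text
clock: 10.62
tcp_pos: [0.5177, -0.3309, 0.0122]
orientation: [-0.002, 0.083, 0.997, 0.002]
wrist_force: [0.0, -0.1, -0.1]
finger_gap: 0.052
grip_force: 73.7
```

Request:
{"fn": "move_arm", "kwargs": {
  "moves": [0, 0, -0.004, 0, 0.03, 0, 0, -0.004, 0, 0.064, 0, 0, -0.004, 0, 0.064, 0, 0, -0.004, 0, 0.064, 0, 0, 0.03, 0, 0.064, 0, 0, 0.07, 0, 0.07, 0, 0, 0.11, 0, 0.08, 0, 0, 0.15, 0, 0.085, 0, 0, 0.19, 0, 0.085, 0, 0.03, 0.22, 0, 0.085]
}}

```text
clock: 11.45
tcp_pos: [0.5202, -0.3093, 0.2388]
orientation: [0.003, 0.086, 0.996, -0.003]
wrist_force: [1.2, 0.0, 1.3]
finger_gap: 0.085
grip_force: 0.0
```

Run:
```python
from h import *
c=cam('wrist');print(env.get_state()['tcp_pos'])
print(proj(c,(.518,-.333,.048)))
for x,m in black(c,(200,60,440,260)):print(x,dheel(c,m,.048))
d=cam('side')
for x,m in black(d,(350,100,430,190)):print('side',x,dheel(d,m,.048))
for x,m in black(d,(240,180,345,270)):print('side',x,dheel(d,m))
```

```text
[ 0.52162325 -0.30292507  0.24520836]
[299.99105235 172.72922777]
[287 165  33  28 320] [ 527.1 -330.7   36.1   41.7   78.1]
[225 250  13  11 105] [ 618.6 -453.    16.    18.2  -99.8]
[402 250  12  11 102] [ 661.1 -205.4   16.    16.4   80.2]
side [374 125  20  16 234] [ 518.5 -322.8   48.1   59.6   80.1]
side [309 195  24  17 353] [ 588.5  -47.1   47.4   51.6 -158.2]
side [261 205  30  21 395] [669.   24.3  53.7  66.5 130.5]
side [292 228  28  24 447] [584.9  59.9  46.4  54.4  56.7]
```

Request:
{"fn": "move_arm", "kwargs": {
  "moves": [-0.08, 0.2, 0, 0.309, 0.085, -0.08, 0.2, 0, 0.309, 0.085, -0.08, 0.2, 0, 0.309, 0.085, -0.08, 0.2, 0, 0.309, 0.085, -0.08, 0.2, 0, 0.309, 0.085, -0.08, 0.2, 0, 0.309, 0.085, -0.08, 0.2, 0, 0.309, 0.085, -0.08, 0.2, 0, 0.309, 0.085]
}}

```text
clock: 12.22
tcp_pos: [0.4399, -0.105, 0.2349]
orientation: [0.001, -0.071, 0.997, -0.001]
wrist_force: [0.2, 0.2, 0.2]
finger_gap: 0.0853
grip_force: 0.0
```

```bash
cat >> h.py <<'E'
def blank(c,p,rad=60,z=.046):
    "segment the brown block top round world point p with floodfill; print candidate rects"
    u,v=proj(c,(*p,z)).astype(int); im=cv2.medianBlur(c['pixels'],3); out=[]
    for tol in (6,9,12,16):
        m=np.zeros((402,642),np.uint8); cv2.floodFill(im.copy(),m,(int(u),int(v)),0,(tol,)*3,(tol,)*3,4|cv2.FLOODFILL_MASK_ONLY|cv2.FLOODFILL_FIXED_RANGE|(1<<8))
        k=cv2.morphologyEx(m[1:-1,1:-1],cv2.MORPH_CLOSE,np.ones((3,3)))
        w,r=top(c,k,z); print(tol,k.sum(),np.round(r[0],1),np.round(r[1],1),round(r[2],1))
E
python3 - <<'E'
from h import *
c=cam('wrist');s=env.get_state();print(s['tcp_pos'],s['orientation'])
print(proj(c,(.436,-.1,.046))); blank(c,(.436,-.1))
u,v=proj(c,(.436,-.1,.046)).astype(int);print(c['pixels'][v-30:v+31:5,u].tolist());print(c['pixels'][v,u-35:u+36:5].tolist())
d=cam('side');blank(d,(.436,-.1))
E
```

```text
[ 0.44021857 -0.10569199  0.23464725] [ 7.57907445e-04 -7.05085875e-02  9.97510730e-01 -5.54699849e-04]
[322.08519291 169.53309279]
6 574 [ 444.5 -104. ] [19.7 56.9] 8.1
9 892 [ 448.7 -103.7] [30.8 58.6] 5.2
12 1732 [ 438.5 -108.9] [55.1 86.2] 5.1
16 3760 [ 439.2 -145.2] [ 95.7 259.8] 0.2
[[195, 125, 65], [98, 58, 31], [171, 98, 49], [172, 102, 50], [188, 109, 54], [190, 112, 55], [188, 108, 53], [188, 110, 52], [183, 108, 53], [196, 115, 56], [179, 113, 62], [191, 123, 65], [195, 126, 65]]
[[103, 65, 35], [102, 64, 35], [190, 112, 55], [187, 108, 54], [189, 111, 55], [189, 111, 55], [188, 110, 53], [188, 108, 53], [187, 108, 53], [188, 108, 54], [187, 110, 54], [159, 99, 54], [168, 107, 58], [196, 125, 68], [195, 125, 68]]
6 465 [443.4 -78.1] [116.1  60.1] 78.8
9 633 [442.8 -83.5] [ 75.9 113. ] 12.5
12 872 [452.8 -89.8] [106.8 132.5] 26.1
16 4426 [461.  -19.4] [130.4 434.7] 0.3
```

```bash
cat >> h.py <<'E'
def blank2(c,p,z=.046,r0=180,rad=60,gr=.605):
    u,v=proj(c,(*p,z)).astype(int); f=cv2.GaussianBlur(c['pixels'],(3,3),0).astype(float)
    m=(f[...,1]/f[...,0]<gr)&(f[...,0]>r0)
    b=np.zeros_like(m); b[max(v-rad,0):v+rad,max(u-rad,0):u+rad]=1; m=cv2.morphologyEx((m&b).astype(np.uint8),cv2.MORPH_OPEN,np.ones((3,3)))
    for x,k in comps(c,m,200): print(x,[np.round(t,1) for t in top(c,k,z)[1]])
    return m
E
python3 - <<'E'
from h import *
c=cam('wrist')
for r0 in(176,180):
  for gr in(.595,.605,.615): print(r0,gr); m=blank2(c,(.436,-.1),r0=r0,gr=gr)
u,v=322,170
f=c['pixels'].astype(int)
print([f[y,u].tolist() for y in range(v-30,v+28,2)])
E
```

```text
176 0.595
[299 157  44  10 378] [array([ 426.2, -104.4]), array([11.5, 54.5]), np.float64(8.0)]
[299 168  44  20 780] [array([ 446.9, -101.5]), array([25.1, 55.4]), np.float64(8.0)]
176 0.605
[299 157  45  10 393] [array([ 426.1, -103.8]), array([11.5, 55.7]), np.float64(8.0)]
[299 168  44  21 864] [array([ 447.5, -101.4]), array([26.4, 55.6]), np.float64(8.0)]
176 0.615
[299 157  45  10 393] [array([ 426.1, -103.8]), array([11.5, 55.7]), np.float64(8.0)]
[298 168  45  21 903] [array([ 447.6, -101.9]), array([26.4, 57.1]), np.float64(8.0)]
180 0.595
[299 159  44   7 288] [array([ 426.8, -104.3]), array([ 7.6, 54.5]), np.float64(8.0)]
[299 169  44  19 551] [array([ 447.5, -101.3]), array([23.8, 55.1]), np.float64(8.0)]
180 0.605
[299 159  45   7 311] [array([ 426.7, -103.7]), array([ 7.6, 55.7]), np.float64(8.0)]
[299 169  44  20 731] [array([ 448.2, -101.4]), array([25.1, 55.5]), np.float64(8.0)]
180 0.615
[299 159  45   7 311] [array([ 426.7, -103.7]), array([ 7.6, 55.7]), np.float64(8.0)]
[298 169  45  20 771] [array([ 448.2, -101.8]), array([25.1, 57.1]), np.float64(8.0)]
[[198, 126, 65], [112, 71, 40], [91, 57, 30], [75, 44, 23], [78, 44, 22], [195, 114, 55], [176, 104, 51], [173, 101, 49], [176, 102, 51], [183, 107, 54], [194, 114, 54], [191, 116, 56], [191, 112, 55], [171, 100, 49], [184, 108, 54], [189, 108, 53], [191, 110, 52], [189, 109, 52], [181, 106, 52], [178, 104, 51], [184, 107, 54], [190, 112, 54], [196, 116, 55], [198, 117, 54], [182, 115, 61], [173, 109, 58], [172, 110, 57], [191, 122, 65], [195, 125, 67]]
```

Request:
{"fn": "move_arm", "kwargs": {
  "moves": [-0.004, 0.004, -0.04, 0, 0.08, -0.004, 0.004, -0.08, 0, 0.08, -0.004, 0.004, -0.12, 0, 0.08, -0.004, 0.004, -0.16, 0, 0.08, -0.004, 0.004, -0.2, 0, 0.08, -0.004, 0.004, -0.22, 0, 0.08, -0.004, 0.004, -0.231, 0, 0.08, -0.004, 0.004, -0.231, 0, 0.08, -0.004, 0.004, -0.231, 0, 0.08]
}}

```text
clock: 13.12
tcp_pos: [0.4351, -0.1016, 0.0025]
orientation: [-0.001, -0.07, 0.998, 0.001]
wrist_force: [0.0, -0.6, -1.0]
finger_gap: 0.08
grip_force: 0.0
```

Request:
{"fn": "move_arm", "kwargs": {
  "moves": [0, 0, 0, 0, 0.03, 0, 0, 0, 0, 0.03, 0, 0, 0, 0, 0.03, 0, 0, 0, 0, 0.03, 0, 0, 0, 0, 0.03],
  "newtons": 80
}}

```text
clock: 13.53
tcp_pos: [0.4373, -0.1019, 0.0051]
orientation: [0.002, -0.07, 0.998, -0.001]
wrist_force: [0.4, -0.7, 6.3]
finger_gap: 0.0562
grip_force: 85.7
```

Request:
{"fn": "move_arm", "kwargs": {
  "moves": [0, 0, 0.03, 0, 0.03, 0, 0, 0.07, 0, 0.03, 0, 0, 0.11, 0, 0.03, 0, 0, 0.15, 0, 0.03, 0, 0.03, 0.17, 0, 0.03, 0.01, 0.07, 0.17, 0, 0.03, 0.02, 0.11, 0.17, -0.03, 0.03, 0.03, 0.15, 0.17, -0.06, 0.03, 0.036, 0.19, 0.17, -0.098, 0.03, 0.036, 0.23, 0.17, -0.098, 0.03, 0.036, 0.27, 0.17, -0.098, 0.03, 0.036, 0.31, 0.17, -0.098, 0.03]
}}

```text
clock: 14.53
tcp_pos: [0.4709, 0.2113, 0.1739]
orientation: [0.0, -0.022, 1.0, 0.0]
wrist_force: [0.5, -0.6, -0.8]
finger_gap: 0.0565
grip_force: 86.1
```

Request:
{"fn": "move_arm", "kwargs": {
  "moves": [0, 0.04, 0, 0, 0.03, 0, 0.08, 0, 0, 0.03, 0, 0.11, 0, 0, 0.03, 0, 0.122, 0, 0, 0.03, 0, 0.122, 0, 0, 0.03, 0, 0.122, 0, 0, 0.03]
}}

```text
clock: 15.03
tcp_pos: [0.4709, 0.3312, 0.1732]
orientation: [-0.0, -0.022, 1.0, -0.0]
wrist_force: [-0.1, 0.2, -1.0]
finger_gap: 0.0559
grip_force: 86.0
```

Run:
```python
from h import *
s=env.get_state();print(s['tcp_pos'],s['orientation'],s['finger_gap'],s['grip_force'],s['wrist_force'])
```

```text
[0.4709178  0.33122924 0.17320853] [-1.59144724e-04 -2.23253344e-02  9.99750681e-01 -3.60851807e-04] 0.055865062519677273 85.99353432655334 [-0.1495407   0.21844003 -1.04572191]
```

Request:
{"fn": "move_arm", "kwargs": {
  "moves": [0.001, -0.001, -0.035, 0, 0.03, 0.001, -0.001, -0.07, 0, 0.03, 0.001, -0.001, -0.1, 0, 0.03, 0.001, -0.001, -0.115, 0, 0.03, 0.001, -0.001, -0.121, 0, 0.03, 0.001, -0.001, -0.121, 0, 0.03, 0.001, -0.001, -0.123, 0, 0.03, 0.001, -0.001, -0.123, 0, 0.03]
}}

```text
clock: 15.7
tcp_pos: [0.4733, 0.3295, 0.0511]
orientation: [0.001, -0.021, 1.0, 0.0]
wrist_force: [-0.2, 0.3, -0.4]
finger_gap: 0.0567
grip_force: 86.0
```

Request:
{"fn": "move_arm", "kwargs": {
  "moves": [0, 0, -0.002, 0, 0.03, 0, 0, -0.003, 0, 0.03, 0, 0, -0.004, 0, 0.03, 0, 0, -0.004, 0, 0.03]
}}

```text
clock: 16.03
tcp_pos: [0.4736, 0.33, 0.05]
orientation: [0.002, -0.021, 1.0, 0.0]
wrist_force: [-5.2, -3.6, 18.3]
finger_gap: 0.0561
grip_force: 88.4
```

Request:
{"fn": "move_arm", "kwargs": {
  "moves": [0, 0, 0.003, 0, 0.07, 0, 0, 0.003, 0, 0.08, 0, 0, 0.003, 0, 0.08, 0, 0, 0.02, 0, 0.08, 0, 0, 0.06, 0, 0.08, 0, 0, 0.1, 0, 0.08, 0, 0, 0.14, 0, 0.08, -0.03, -0.003, 0.16, 0, 0.08, -0.06, -0.006, 0.16, 0, 0.08, -0.09, -0.008, 0.16, 0, 0.06, -0.108, -0.008, 0.16, 0, 0.06, -0.108, -0.008, 0.16, 0, 0.06]
}}

```text
clock: 17.03
tcp_pos: [0.3608, 0.3218, 0.2065]
orientation: [-0.001, -0.023, 1.0, -0.0]
wrist_force: [-0.3, -0.2, 0.6]
finger_gap: 0.06
grip_force: 0.0
```

Run:
```python
from h import *
c=cam('wrist');s=env.get_state();print(s['tcp_pos'],s['orientation'])
hsv=cv2.cvtColor(c['pixels'],cv2.COLOR_RGB2HSV); H,S,V=[hsv[...,i].astype(int) for i in range(3)]
u,v=proj(c,(.365,.323,.115)).astype(int);print('knob px',u,v, c['pixels'][v,u])
print('blank px',proj(c,(.473,.33,.091)))
for p in((.473,.33),): blank2(c,p,z=.091,r0=60,rad=80,gr=.7)
a=np.hstack([cv2.resize(c['pixels'][100:340,200:440],(400,400)),cv2.resize(cam('scene')['pixels'][235:335,370:470],(400,400),interpolation=cv2.INTER_CUBIC)]);cv2.imwrite('pics/bl.png',a[:,:,::-1])
```

```text
[0.36293691 0.32221862 0.20654699] [ 1.09176001e-04 -2.24660588e-02  9.99747592e-01  1.28974437e-04]
knob px 318 199 [116  66  36]
blank px [320.2505577  282.11327022]
[ 241  203  160  145 8758] [array([472.1, 330.4]), array([190.6, 175.9]), np.float64(2.6)]
[ 297  245   52   55 2671] [array([460.7, 332.4]), array([70.5, 59. ]), np.float64(2.6)]
```

View pics/bl.png

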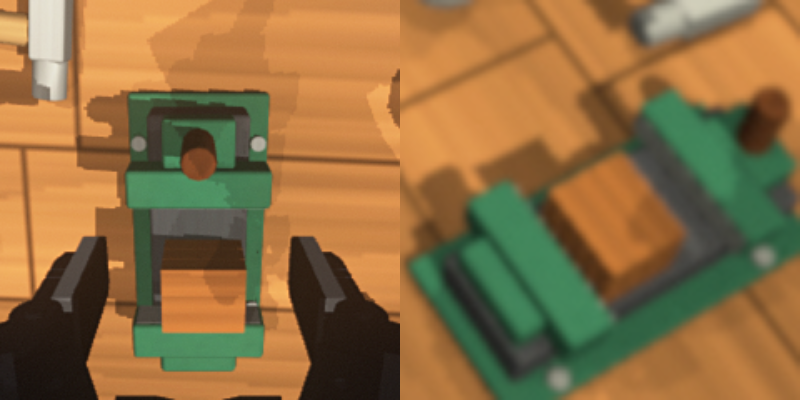

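The picture shows the blank flat between the jaws, square to them and centred, with the knob top at (198,163) in the left crop where I expected it. Next I grip the knob and shut the jaw.

Request:
{"fn": "move_arm", "kwargs": {
  "moves": [0.002, 0.001, -0.04, 0, 0.06, 0.002, 0.001, -0.08, 0, 0.06, 0.002, 0.001, -0.115, 0, 0.06, 0.002, 0.001, -0.13, 0, 0.06, 0.002, 0.001, -0.13, 0, 0.06, 0.002, 0.001, -0.13, 0, 0.01, 0.002, 0.001, -0.13, 0, 0.01, 0.002, 0.001, -0.13, 0, 0.01, 0.002, 0.001, -0.13, 0, 0.01, 0.002, 0.001, -0.13, 0, 0.01],
  "newtons": 80
}}

```text
clock: 17.97
tcp_pos: [0.3683, 0.322, 0.0784]
orientation: [0.002, -0.021, 1.0, -0.001]
wrist_force: [1.9, -8.1, 5.6]
finger_gap: 0.0189
grip_force: 78.2
```

Request:
{"fn": "move_arm", "kwargs": {
  "moves": [0.006, -0.001, 0, 0, 0.01, 0.012, 0, 0, 0, 0.01, 0.018, 0, 0, 0, 0.01, 0.024, 0, 0, 0, 0.01, 0.03, 0, 0, 0, 0.01, 0.034, 0, 0, 0, 0.01, 0.038, 0, 0, 0, 0.01, 0.04, 0, 0, 0, 0.01, 0.042, 0, 0, 0, 0.01, 0.042, 0, 0, 0, 0.01]
}}

```text
clock: 18.8
tcp_pos: [0.4083, 0.3238, 0.0784]
orientation: [0.0, -0.022, 1.0, 0.001]
wrist_force: [-4.7, -0.2, 6.0]
finger_gap: 0.0189
grip_force: 78.6
```

Request:
{"fn": "move_arm", "kwargs": {
  "moves": [0.002, 0, 0, 0, 0.01, 0.004, 0, 0, 0, 0.01, 0.005, 0, 0, 0, 0.01, 0.005, 0, 0, 0, 0.01]
}}

```text
clock: 19.13
tcp_pos: [0.4121, 0.324, 0.0784]
orientation: [-0.001, -0.022, 1.0, 0.001]
wrist_force: [-8.1, 1.2, 7.5]
finger_gap: 0.019
grip_force: 78.8
```

Request:
{"fn": "move_arm", "kwargs": {
  "moves": [0.002, 0, 0, 0, 0.01, 0.004, 0, 0, 0, 0.01, 0.004, 0, 0, 0, 0.01]
}}

```text
clock: 19.38
tcp_pos: [0.412, 0.3239, 0.0783]
orientation: [-0.004, -0.023, 1.0, 0.001]
wrist_force: [-18.6, 1.6, 16.6]
finger_gap: 0.0188
grip_force: 79.8
```

Run:
```python
from h import *
s=env.get_state();print(s['tcp_pos'],s['wrist_force'])
c=cam('wrist');f=cv2.cvtColor(c['pixels'],cv2.COLOR_RGB2HSV).astype(int)
# moving jaw top: green rows along columns off to the side of fingers
for dy in(-.045,.045):
    a=[]
    for x in np.arange(.38,.56,.002):
        u,v=proj(c,(x,.329+dy,.073)).round().astype(int)
        a.append('.' if not(0<=v<400) else 'G' if 60<f[v,u,0]<90 and f[v,u,1]>90 else 'x')
    print(''.join(a))
d=cam('scene');f=cv2.cvtColor(d['pixels'],cv2.COLOR_RGB2HSV).astype(int)
for dy in(-.04,-.015,.015,.04):
    a=[]
    for x in np.arange(.40,.56,.002):
        u,v=proj(d,(x,.329+dy,.073)).round().astype(int); a.append('G' if 60<f[v,u,0]<90 and f[v,u,1]>90 else 'x')
    print(''.join(a))
```

```text
[0.41198376 0.32394737 0.07828599] [-18.58449869   1.62423287  16.63631697]
xxxxxxxxxxxxxxxxxxxxxxxxGGGGGGGGGGGGGxxxxxxxxxxxxxxxxxxxxxxxxxxxxxxxxxxxxxxxxxxxxxxxxxxxxxx
xxxxxxxxxxxxxxxxxxxxxxGGGGGGGGGGGGGxxxxxxxxxxxxxxxxxxxxxxxxxxxxxxxxxxxxxxxxxxxxxxxxxxxxxx..
xxxxxxxxxxxxxxxGGGGGGGGGGGGGGxxxxxxxxxxxxxxxxxxxxxxxxxxxxGGGGGGGGGGGGGxxxxxxxxxxx
xxxxxxxxxGGGGGGGGGGGGxxxxxxxxxxxxxxxxxxxxxxxxxxxxxxxxxGGGGGGGGGGGGGGGGGGGGGGGGGGG
GGGGGGGGGGGGGGGGGGGGGxxxxxxxxxxxxxxxxxxxxxxxxxxxxxxxxxGGGGGGGGGGGGGGGGGGGGGGGGGGx
xxxxxxxxxxxxxGGGGGGGGGGGGGGxxxxxxxxxxxxxxxxxxxxxxxxxxxGGGGGGGGGGGGGGGGxxxxxxxxxxx
```

Request:
{"fn": "move_arm", "kwargs": {
  "moves": [-0.003, 0, 0, 0, 0.01, -0.003, 0, 0, 0, 0.06, -0.003, 0, 0, 0, 0.06, -0.003, 0, 0, 0, 0.06, -0.003, 0, 0.04, 0, 0.06, -0.003, 0, 0.08, 0, 0.06, -0.003, 0, 0.12, 0, 0.07, -0.003, 0, 0.16, 0, 0.08, 0.02, -0.03, 0.18, 0, 0.085, 0.04, -0.06, 0.18, 0, 0.085, 0.06, -0.09, 0.18, 0, 0.085, 0.08, -0.12, 0.18, 0, 0.085]
}}

```text
clock: 20.48
tcp_pos: [0.4992, 0.202, 0.2578]
orientation: [0.002, -0.022, 1.0, 0.0]
wrist_force: [0.4, -0.0, 0.2]
finger_gap: 0.0852
grip_force: 0.0
```

Request:
{"fn": "move_arm", "kwargs": {
  "moves": [0.08, -0.21, 0, 0, 0.085, 0.08, -0.21, 0, 0, 0.085, 0.08, -0.21, 0, 0, 0.085, 0.08, -0.21, 0, 0, 0.085, 0.08, -0.21, 0, 0, 0.085, 0.08, -0.21, 0, 0, 0.085, 0.08, -0.21, 0, 0, 0.085, 0.08, -0.21, 0, 0, 0.085]
}}

```text
clock: 21.15
tcp_pos: [0.5779, -0.0082, 0.2562]
orientation: [0.0, -0.02, 1.0, 0.0]
wrist_force: [0.3, 0.5, 0.7]
finger_gap: 0.085
grip_force: 0.0
```

```bash
cat >> h.py <<'E'
def dheel2(c,m,z=.042):
    "minAreaRect of the convex top, plus fill ratio per end -> round-end direction"
    w,r=top(c,m,z); return dheel(c,m,z)
E
python3 - <<'E'
from h import *
s=env.get_state();print(s['tcp_pos'],s['orientation'])
c=cam('wrist');d=cam('side');e=cam('scene')
for p in((.589,-.047),(.675,.018),(.585,.06)):
    u,v=proj(c,(*p,.042)).astype(int);print(u,v)
    for x,m in black(c,(max(u-45,0),max(v-40,0),u+45,min(v+40,400))):print('  w',x,dheel(c,m))
for x,m in black(d,(240,180,345,270)):print('side',x,dheel(d,m))
for x,m in black(e,(260,180,340,250)):print('scene',x,dheel(e,m))
E
```

```text
[ 0.57785769 -0.0082018   0.25624498] [ 1.02502267e-04 -2.01308366e-02  9.99797337e-01  1.56581944e-04]
289 175
  w [269 161  30  19 218] [581.8 -56.1  16.4  42.2 108.1]
  w [274 173  33  27 306] [605.3 -46.2  24.6  43.  -64.4]
332 233
  w [309 215  35  25 349] [667.8   7.1  30.7  43.1 -61.9]
  w [318 235  28  18 290] [693.4  19.9  24.4  41.4 -69.1]
366 175
  w [340 156  21  35 278] [583.3  45.1  30.2  40.4 148.4]
  w [359 171  24  24 244] [598.6  69.   19.6  39.8 139.7]
side [309 195  24  17 356] [ 588.5  -47.    47.5   51.6 -158.2]
side [261 205  25  18 376] [675.5  17.8  47.4  52.   28.1]
side [292 228  29  24 445] [585.2  60.4  46.1  53.3  59.2]
scene [292 195  19  16 204] [ 596.   -47.3   41.7   50.6 -154.8]
scene [275 222  20  17 238] [682.2  18.8  42.5  51.9  32.3]
scene [314 222  16  16 228] [591.   60.   39.2  46.9  62.9]
```

```bash
cat >> h.py <<'E'
def dark(c,roi,t=115,sat=40):
    p=c['pixels'].astype(int); x0,y0,x1,y1=roi; m=np.zeros(p.shape[:2],bool)
    m[y0:y1,x0:x1]=((p.max(2)<t)&(p.max(2)-p.min(2)<sat))[y0:y1,x0:x1]; return comps(c,cv2.morphologyEx(m.astype(np.uint8),cv2.MORPH_CLOSE,np.ones((5,5))))
E
python3 - <<'E'
from h import *
c=cam('wrist')
for p in((.589,-.047),(.675,.018),(.585,.06)):
    u,v=proj(c,(*p,.042)).astype(int)
    print(c['pixels'][v-14:v+15:4,u].tolist())
    for t,s in((115,40),(90,30),(90,22)):
        for x,m in dark(c,(max(u-45,0),max(v-40,0),u+45,min(v+40,400)),t,s):print('  w',t,s,x,dheel(c,m))
d=cam('side')
g=lambda p:plane(d,240+p[0]/4.4,180+p[1]/4.4,.042)[:2]
for a,b in(((300,65),(303,133)),((190,103),(197,175)),((295,205),(348,262))):
    A,B=g(a),g(b);v=B-A;print('flat mid',((A+B)/2).round(4),'w',np.hypot(*v).round(3),'ang',np.degrees(np.arctan2(v[1],v[0])).round(1))
E
```

```text
[[61, 45, 32], [60, 44, 31], [61, 43, 31], [60, 44, 31], [74, 59, 47], [68, 54, 40], [64, 48, 37], [56, 42, 31]]
  w 115 40 [ 266  159   39   42 1097] [ 592.7  -52.7   43.9   53.8 -155.1]
  w 90 30 [ 267  160   38   40 1023] [ 592.9  -52.2   42.9   51.8 -155. ]
[[57, 41, 32], [55, 40, 30], [61, 47, 35], [63, 50, 38], [63, 49, 38], [57, 41, 30], [57, 43, 31], [57, 42, 30]]
  w 115 40 [307 216  37  38 926] [679.7  13.6  43.7  56.   30.3]
  w 90 30 [308 216  36  38 883] [679.9  13.5  43.3  54.3  29.3]
[[60, 42, 29], [75, 56, 45], [74, 57, 46], [72, 57, 44], [72, 61, 47], [58, 43, 31], [60, 45, 32], [59, 42, 34]]
  w 115 40 [ 338  155   43   41 1104] [588.7  55.8  43.8  54.3  58.5]
  w 90 30 [ 339  157   42   39 1038] [588.8  56.1  42.5  53.1  59.5]
flat mid [ 0.6142 -0.0389] w 0.046 ang 113.7
flat mid [0.6552 0.004 ] w 0.047 ang 118.6
flat mid [0.574  0.0364] w 0.042 ang 147.9
```

Request:
{"fn": "move_arm", "kwargs": {
  "moves": [0.015, -0.044, 0, -0.12, 0.085, 0.015, -0.044, 0, -0.24, 0.085, 0.015, -0.044, -0.02, -0.36, 0.085, 0.015, -0.044, -0.04, -0.48, 0.085, 0.015, -0.044, -0.06, -0.6, 0.085, 0.015, -0.044, -0.08, -0.72, 0.085, 0.015, -0.044, -0.1, -0.84, 0.085, 0.015, -0.044, -0.12, -0.96, 0.085, 0.015, -0.044, -0.14, -1.08, 0.085, 0.015, -0.044, -0.15, -1.175, 0.085, 0.015, -0.044, -0.15, -1.175, 0.085, 0.015, -0.044, -0.15, -1.175, 0.085]
}}

```text
clock: 22.4
tcp_pos: [0.5919, -0.0497, 0.1062]
orientation: [-0.0, 0.534, 0.845, -0.0]
wrist_force: [-1.4, -0.4, 0.5]
finger_gap: 0.0851
grip_force: 0.0
```

Run:
```python
from h import *
s=env.get_state();o=s['orientation'];print(s['tcp_pos'],'y ang',2*np.degrees(np.arctan2(o[2],o[1]))-90)
c=cam('wrist');u,v=proj(c,(.5925,-.052,.042)).astype(int)
for x,m in dark(c,(max(u-55,0),max(v-55,0),u+55,min(v+55,400)),90,30):print('  w',x,dheel(c,m))
```

```text
[ 0.59186263 -0.04968207  0.10616724] y ang 25.400473531615404
  w [ 287  186   63   49 2729] [ 593.2  -54.3   44.    52.8 -154.6]
```

Request:
{"fn": "move_arm", "kwargs": {
  "moves": [0.001, -0.003, -0.035, 0, 0.085, 0.001, -0.003, -0.07, 0, 0.085, 0.001, -0.003, -0.092, 0, 0.085, 0.001, -0.003, -0.103, 0, 0.085, 0.001, -0.003, -0.103, 0, 0.085, 0.001, -0.003, -0.103, 0, 0.03, 0.001, -0.003, -0.103, 0, 0.03, 0.001, -0.003, -0.103, 0, 0.03, 0.001, -0.003, -0.103, 0, 0.03, 0.001, -0.003, -0.103, 0, 0.03],
  "newtons": 70
}}

```text
clock: 23.28
tcp_pos: [0.5958, -0.0543, 0.0062]
orientation: [0.003, 0.536, 0.844, 0.001]
wrist_force: [0.5, 0.2, 6.7]
finger_gap: 0.0518
grip_force: 73.4
```

Request:
{"fn": "move_arm", "kwargs": {
  "moves": [0, 0, 0.03, 0, 0.03, 0, 0, 0.07, 0, 0.03, 0, 0, 0.11, 0, 0.03, -0.03, 0, 0.15, 0.1, 0.03, -0.06, -0.02, 0.18, 0.22, 0.03, -0.08, -0.05, 0.19, 0.34, 0.03, -0.08, -0.08, 0.19, 0.46, 0.03, -0.08, -0.11, 0.19, 0.58, 0.03, -0.08, -0.14, 0.19, 0.7, 0.03, -0.08, -0.16, 0.19, 0.82, 0.03, -0.07, -0.18, 0.19, 0.94, 0.03, -0.061, -0.192, 0.19, 0.958, 0.03]
}}

```text
clock: 24.28
tcp_pos: [0.5325, -0.2484, 0.1947]
orientation: [0.001, 0.085, 0.996, -0.001]
wrist_force: [1.2, 1.0, -1.0]
finger_gap: 0.0517
grip_force: 73.5
```

Request:
{"fn": "move_arm", "kwargs": {
  "moves": [0, 0, 0, 0, 0.03, 0, 0, -0.04, 0, 0.03, 0, 0, -0.08, 0, 0.03, 0, 0, -0.12, 0, 0.03, 0, 0, -0.15, 0, 0.03, 0, 0, -0.17, 0, 0.03, 0, 0, -0.18, 0, 0.03, 0, 0, -0.18, 0, 0.03, 0, 0, -0.18, 0, 0.03]
}}

```text
clock: 25.03
tcp_pos: [0.5327, -0.2455, 0.0145]
orientation: [0.001, 0.087, 0.996, -0.0]
wrist_force: [-0.4, -0.6, -1.0]
finger_gap: 0.0515
grip_force: 73.7
```

Request:
{"fn": "move_arm", "kwargs": {
  "moves": [0, 0, -0.003, 0, 0.03, 0, 0, -0.003, 0, 0.063, 0, 0, -0.003, 0, 0.063, 0, 0, -0.003, 0, 0.063, 0, 0, 0.03, 0, 0.063, 0, 0, 0.07, 0, 0.07, 0, 0, 0.11, 0, 0.085, 0, 0, 0.15, 0, 0.085, 0, 0, 0.19, 0, 0.085, -0.01, 0.04, 0.2, 0, 0.085, -0.01, 0.08, 0.2, 0, 0.085, 0, 0.12, 0.2, 0, 0.085]
}}

```text
clock: 26.03
tcp_pos: [0.5317, -0.1255, 0.2155]
orientation: [0.001, 0.088, 0.996, -0.0]
wrist_force: [1.4, -0.1, -0.4]
finger_gap: 0.085
grip_force: 0.0
```

Request:
{"fn": "move_arm", "kwargs": {
  "moves": [0.02, 0.04, 0, -0.12, 0.085, 0.04, 0.08, 0, -0.24, 0.085, 0.056, 0.12, 0, -0.37, 0.085, 0.056, 0.16, 0, -0.37, 0.085, 0.056, 0.18, -0.05, -0.37, 0.085, 0.056, 0.18, -0.09, -0.37, 0.085, 0.056, 0.18, -0.1, -0.37, 0.085, 0.056, 0.18, -0.1, -0.37, 0.085]
}}

```text
clock: 26.7
tcp_pos: [0.5838, 0.0558, 0.1073]
orientation: [-0.005, 0.268, 0.964, -0.001]
wrist_force: [-0.6, -0.1, -0.4]
finger_gap: 0.0847
grip_force: 0.0
```

```bash
cat > g.py <<'E'
from h import *
import sys
p=(float(sys.argv[1]),float(sys.argv[2]))
s=env.get_state();o=s['orientation'];print(s['tcp_pos'],'y ang',2*np.degrees(np.arctan2(o[2],o[1]))-90)
c=cam('wrist');u,v=proj(c,(*p,.042)).astype(int);print(u,v)
for x,m in dark(c,(max(u-60,0),max(v-60,0),u+60,min(v+60,400)),90,30):print('  w',x,dheel(c,m))
d=cam('side')
for x,m in black(d,(240,180,345,270)):print('side',x,dheel(d,m))
for x,m in black(d,(330,100,430,190)):print('box',x,dheel(d,m,.048))
E
python3 g.py .589 .056
```

```text
[0.58383263 0.05576026 0.10733162] y ang 58.96279363664476
321 209
  w [ 290  185   62   49 2691] [588.5  55.7  44.   52.7  59.1]
side [ 261  181   52   42 1149] [666.5 -25.8 119.6 122.2 110. ]
side [316 181  14  19 151] [598.4 -85.3  30.6  56.4 109.8]
side [292 227  28  25 445] [584.9  59.9  46.1  54.4  59.2]
box [358 125  36  36 569] [ 522.9 -285.4   49.8  138.6  -98.1]
box [331 155   7  24 125] [ 597.1 -162.6   14.3   80.2  -70.5]
```

Request:
{"fn": "move_arm", "kwargs": {
  "moves": [0, 0.001, -0.035, 0, 0.085, 0, 0.001, -0.07, 0, 0.085, 0, 0.001, -0.097, 0, 0.085, 0, 0.001, -0.11, 0, 0.085, 0, 0.001, -0.11, 0, 0.085, 0, 0.001, -0.11, 0, 0.03, 0, 0.001, -0.11, 0, 0.03, 0, 0.001, -0.11, 0, 0.03, 0, 0.001, -0.11, 0, 0.03, 0, 0.001, -0.11, 0, 0.03],
  "newtons": 70
}}

```text
clock: 27.63
tcp_pos: [0.5911, 0.0546, 0.0067]
orientation: [0.003, 0.269, 0.963, 0.0]
wrist_force: [-0.2, -1.2, 6.3]
finger_gap: 0.0515
grip_force: 73.0
```

Request:
{"fn": "move_arm", "kwargs": {
  "moves": [0, 0, 0.03, 0, 0.03, 0, 0, 0.07, 0, 0.03, 0, 0, 0.11, 0, 0.03, -0.02, -0.02, 0.14, 0.1, 0.03, -0.04, -0.05, 0.16, 0.2, 0.03, -0.06, -0.08, 0.18, 0.3, 0.03, -0.08, -0.115, 0.19, 0.372, 0.03, -0.1, -0.15, 0.19, 0.372, 0.03, -0.12, -0.185, 0.19, 0.372, 0.03, -0.132, -0.22, 0.19, 0.372, 0.03, -0.132, -0.26, 0.19, 0.372, 0.03, -0.132, -0.3, 0.19, 0.372, 0.03]
}}

```text
clock: 28.63
tcp_pos: [0.4559, -0.2467, 0.1959]
orientation: [0.002, 0.086, 0.996, -0.001]
wrist_force: [1.6, 0.5, -0.5]
finger_gap: 0.0517
grip_force: 73.3
```

Request:
{"fn": "move_arm", "kwargs": {
  "moves": [0, -0.04, 0, 0, 0.03, 0, -0.08, 0, 0, 0.03, 0, -0.08, 0, 0, 0.03, 0, -0.08, -0.04, 0, 0.03, 0, -0.08, -0.08, 0, 0.03, 0, -0.08, -0.12, 0, 0.03, 0, -0.08, -0.15, 0, 0.03, 0, -0.08, -0.17, 0, 0.03, 0, -0.08, -0.18, 0, 0.03, 0, -0.08, -0.182, 0, 0.03, 0, -0.08, -0.182, 0, 0.03]
}}

```text
clock: 29.55
tcp_pos: [0.457, -0.3256, 0.0129]
orientation: [0.001, 0.086, 0.996, -0.001]
wrist_force: [0.1, 0.4, -0.5]
finger_gap: 0.0516
grip_force: 78.1
```

Request:
{"fn": "move_arm", "kwargs": {
  "moves": [0, 0, -0.002, 0, 0.03, 0, 0, -0.002, 0, 0.063, 0, 0, -0.002, 0, 0.063, 0, 0, -0.002, 0, 0.063, 0, 0, 0.03, 0, 0.063, 0, 0, 0.07, 0, 0.07, 0, 0, 0.11, 0, 0.085, 0, 0, 0.15, 0, 0.085, 0, 0.03, 0.18, 0, 0.085, 0.01, 0.07, 0.2, 0, 0.085, 0.01, 0.11, 0.2, 0, 0.085, 0.01, 0.15, 0.2, 0, 0.085]
}}

```text
clock: 30.55
tcp_pos: [0.4678, -0.1754, 0.2137]
orientation: [0.002, 0.087, 0.996, -0.001]
wrist_force: [0.7, 1.3, -1.1]
finger_gap: 0.0852
grip_force: 0.0
```

Request:
{"fn": "move_arm", "kwargs": {
  "moves": [0.03, 0.03, 0, -0.12, 0.085, 0.06, 0.06, 0, -0.24, 0.085, 0.09, 0.09, 0, -0.36, 0.085, 0.12, 0.12, 0, -0.48, 0.085, 0.15, 0.15, 0, -0.6, 0.085, 0.18, 0.18, 0, -0.72, 0.085, 0.213, 0.189, 0, -0.84, 0.085, 0.213, 0.189, -0.04, -0.887, 0.085, 0.213, 0.189, -0.08, -0.887, 0.085, 0.213, 0.189, -0.1, -0.887, 0.085, 0.213, 0.189, -0.1, -0.887, 0.085, 0.213, 0.189, -0.1, -0.887, 0.085]
}}

```text
clock: 31.55
tcp_pos: [0.6783, 0.0135, 0.1102]
orientation: [-0.001, 0.505, 0.863, -0.001]
wrist_force: [0.4, -1.0, 0.6]
finger_gap: 0.0851
grip_force: 0.0
```

```bash
python3 g.py .68 .0135
```

```text
[0.67828729 0.01345162 0.11019373] y ang 29.34510083060964
320 204
  w [ 290  182   61   49 2663] [680.8  12.1  44.4  52.   29.4]
side [261 205  25  18 372] [675.6  18.1  47.4  51.4  29.7]
box [374 125  20  16 244] [ 517.4 -324.3   48.3   60.7   83.2]
box [397 133  21  16 257] [ 452.7 -313.3   46.8   61.    81. ]
box [359 146  19  15 204] [ 528.7 -241.8   48.3   48.3  -97.2]
```

Request:
{"fn": "move_arm", "kwargs": {
  "moves": [0.001, -0.001, -0.035, 0, 0.085, 0.001, -0.001, -0.07, 0, 0.085, 0.001, -0.001, -0.095, 0, 0.085, 0.001, -0.001, -0.107, 0, 0.085, 0.001, -0.001, -0.107, 0, 0.085, 0.001, -0.001, -0.107, 0, 0.03, 0.001, -0.001, -0.107, 0, 0.03, 0.001, -0.001, -0.107, 0, 0.03, 0.001, -0.001, -0.107, 0, 0.03, 0.001, -0.001, -0.107, 0, 0.03],
  "newtons": 70
}}

```text
clock: 32.48
tcp_pos: [0.6828, 0.0118, 0.008]
orientation: [0.003, 0.505, 0.863, 0.001]
wrist_force: [-1.1, -0.5, 6.1]
finger_gap: 0.0516
grip_force: 73.5
```

Request:
{"fn": "move_arm", "kwargs": {
  "moves": [0, 0, 0.03, 0, 0.03, 0, 0, 0.07, 0, 0.03, 0, 0, 0.11, 0, 0.03, -0.03, 0, 0.13, 0.12, 0.03, -0.06, -0.02, 0.15, 0.24, 0.03, -0.09, -0.04, 0.17, 0.36, 0.03, -0.12, -0.06, 0.19, 0.48, 0.03, -0.15, -0.08, 0.19, 0.6, 0.03, -0.18, -0.1, 0.19, 0.72, 0.03, -0.2, -0.13, 0.19, 0.84, 0.03, -0.208, -0.16, 0.19, 0.889, 0.03, -0.208, -0.2, 0.19, 0.889, 0.03]
}}

```text
clock: 33.48
tcp_pos: [0.4705, -0.1875, 0.1967]
orientation: [0.001, 0.083, 0.997, -0.0]
wrist_force: [0.8, 0.0, -1.2]
finger_gap: 0.0517
grip_force: 73.3
```

Request:
{"fn": "move_arm", "kwargs": {
  "moves": [0, -0.03, 0, 0, 0.03, 0, -0.048, 0, 0, 0.03, 0, -0.048, 0, 0, 0.03, 0, -0.048, -0.04, 0, 0.03, 0, -0.048, -0.08, 0, 0.03, 0, -0.048, -0.12, 0, 0.03, 0, -0.048, -0.15, 0, 0.03, 0, -0.048, -0.17, 0, 0.03, 0, -0.048, -0.18, 0, 0.03, 0, -0.048, -0.182, 0, 0.03, 0, -0.048, -0.182, 0, 0.03]
}}

```text
clock: 34.4
tcp_pos: [0.4727, -0.2354, 0.0135]
orientation: [0.0, 0.084, 0.996, -0.0]
wrist_force: [0.4, 0.3, -0.5]
finger_gap: 0.0516
grip_force: 79.2
```

Request:
{"fn": "move_arm", "kwargs": {
  "moves": [0, 0, -0.002, 0, 0.03, 0, 0, -0.002, 0, 0.063, 0, 0, -0.002, 0, 0.063, 0, 0, -0.002, 0, 0.063, 0, 0, 0.03, 0, 0.063, 0, 0, 0.07, 0, 0.063, 0, 0, 0.11, 0, 0.05, 0, 0, 0.15, 0, 0, 0, 0, 0.19, 0, 0, 0, 0, 0.23, 0, 0, 0, 0, 0.26, 0, 0, 0, 0, 0.26, 0, 0]
}}

```text
clock: 35.4
tcp_pos: [0.475, -0.2375, 0.28]
orientation: [0.005, 0.085, 0.996, -0.003]
wrist_force: [0.9, 0.1, -0.1]
finger_gap: 0.0002
grip_force: 0.0
```

Run:
```python
from h import *
s=env.get_state();print(s['tcp_pos'],s['finger_gap'])
d=cam('side');e=cam('scene')
for x,m in black(d,(352,100,430,190)):print('box',x,dheel(d,m,.048))
# lid free-edge corners: plywood mask, scene & side extreme points
for n,c,roi in(('side',d,(325,50,390,125)),('scene',e,(240,70,300,160))):
    p=c['pixels'].astype(int);x0,y0,x1,y1=roi;m=np.zeros(p.shape[:2],bool)
    m[y0:y1,x0:x1]=((p[...,0]-p[...,2]<75)&(p[...,0]>90)&(p[...,0]>=p[...,1])&(p[...,1]/np.maximum(p[...,0],1)>.78))[y0:y1,x0:x1]
    for x,k in comps(c,m,300):
        q=max(cv2.findContours(k,0,2)[0],key=len);print(n,x,cv2.approxPolyDP(q,3,True)[:,0].tolist())
print(proj(d,(.609,-.325,.211)),proj(e,(.609,-.325,.211)))
```

```text
[ 0.47496957 -0.23745521  0.27997715] 0.0001629567483621269
box [374 125  20  16 235] [ 518.3 -323.    47.8   60.1   81.6]
box [398 133  19  16 237] [ 452.3 -312.6   44.8   59.6   81.3]
box [359 146  19  15 205] [ 528.7 -241.8   48.3   48.3  -97.2]
box [383 153  21  16 239] [ 467.  -231.1   46.3   47.1  -97.2]
side [ 326   55   65   71 2772] [[370, 55], [326, 95], [334, 125], [374, 125], [378, 115], [378, 124], [390, 125], [390, 111], [378, 107]]
[352.80982148  70.17371785] [253.16496808  95.93617313]
```

Run:
```python
from h import *
d=cam('side');e=cam('scene')
def ray(c,u,v): return -c['R'].T@c['t'], c['R'].T@np.linalg.inv(c['K'])@np.array([u,v,1.])
def tri(a,b):
    (o1,d1),(o2,d2)=a,b; k=np.linalg.lstsq(np.stack([d1,-d2],1),o2-o1,rcond=None)[0]; p,q=o1+d1*k[0],o2+d2*k[1]; return ((p+q)/2).round(4),np.linalg.norm(p-q).round(4)
print(tri(ray(d,370,56),ray(e,247,76)),tri(ray(d,331,97),ray(e,261,122)))
h=np.array([.572,-.2986]);bx=np.array([.9857,-.168]);by=np.array([.168,.9857])
for ly in(.105,-.105):
  for th in(1.7,1.8,1.9):
    p=h+ly*by-.15*np.cos(th)*bx; P=(*p,.07+.15*np.sin(th)); print(ly,th,np.round(P,3),proj(d,P).round(1),proj(e,P).round(1))
r,t=.12,.008
for th in(1.57,1.4,1.2,1.0,.8,.6,.4,.2,0):
    xi=-r*np.cos(th)+t*np.sin(th)+.011; z=.07+r*np.sin(th)+t*np.cos(th); p=h+.04*by+xi*bx; print(th,'tcp',np.round([*p,z-.02],3))
```

```text
(array([ 0.5919, -0.4232,  0.2046]), np.float64(0.0083)) (array([ 0.6268, -0.2237,  0.199 ]), np.float64(0.0039))
0.105 1.7 [ 0.609 -0.198  0.219] [335.5  96.1] [270.2 120.6]
0.105 1.8 [ 0.623 -0.201  0.216] [329.5  95.3] [264.8 122.5]
0.105 1.9 [ 0.637 -0.203  0.212] [323.7  95.2] [259.5 124.9]
-0.105 1.7 [ 0.573 -0.405  0.219] [376.6  53.6] [254.4  74.8]
-0.105 1.8 [ 0.588 -0.408  0.216] [371.   53.2] [249.6  76.6]
-0.105 1.9 [ 0.602 -0.41   0.212] [365.6  53.4] [244.9  78.7]
1.57 tcp [ 0.597 -0.262  0.17 ]
1.4 tcp [ 0.577 -0.259  0.17 ]
1.2 tcp [ 0.554 -0.255  0.165]
1.0 tcp [ 0.532 -0.251  0.155]
0.8 tcp [ 0.513 -0.248  0.142]
0.6 tcp [ 0.496 -0.245  0.124]
0.4 tcp [ 0.484 -0.243  0.104]
0.2 tcp [ 0.475 -0.242  0.082]
0 tcp [ 0.471 -0.241  0.058]
```

Request:
{"fn": "move_arm", "kwargs": {
  "moves": [0.04, -0.008, 0, 0, 0, 0.08, -0.016, 0, 0, 0, 0.12, -0.024, 0, 0, 0, 0.155, -0.032, 0, 0, 0, 0.183, -0.036, 0, 0, 0, 0.183, -0.036, 0, 0, 0, 0.183, -0.036, -0.03, 0, 0, 0.183, -0.036, -0.06, 0, 0, 0.183, -0.036, -0.09, 0, 0, 0.183, -0.036, -0.105, 0, 0, 0.183, -0.036, -0.105, 0, 0, 0.183, -0.036, -0.105, 0, 0]
}}

```text
clock: 36.6
tcp_pos: [0.6535, -0.2709, 0.1651]
orientation: [-0.002, 0.085, 0.996, 0.001]
wrist_force: [-0.4, -0.3, 0.2]
finger_gap: -0.0
grip_force: 0.0
```

Request:
{"fn": "move_arm", "kwargs": {
  "moves": [-0.015, 0.003, 0.003, 0, 0, -0.03, 0.005, 0.003, 0, 0, -0.045, 0.007, 0.003, 0, 0, -0.058, 0.009, 0.004, 0, 0, -0.068, 0.011, 0.004, 0, 0, -0.078, 0.012, 0.003, 0, 0, -0.09, 0.014, 0.001, 0, 0, -0.101, 0.016, -0.002, 0, 0]
}}

```text
clock: 37.27
tcp_pos: [0.5554, -0.2566, 0.1683]
orientation: [0.003, 0.085, 0.996, -0.001]
wrist_force: [0.5, -0.3, 1.2]
finger_gap: -0.0002
grip_force: 0.7
```

```bash
cat > lid.py <<'E'
from h import *
s=env.get_state();print(s['tcp_pos'],s['wrist_force'])
d=cam('side');e=cam('scene')
h=np.array([.572,-.2986]);bx=np.array([.9857,-.168]);by=np.array([.168,.9857])
def ok(c,P):
    u,v=proj(c,P).round().astype(int); r,g,b=c['pixels'][v,u].astype(int); return f'{r},{g},{b}'
for th in(1.8,1.6,1.4,1.2,1.0,.8,.6,.4,.2,.0):
    P=[(*(h+ly*by-.143*np.cos(th)*bx),.074+.143*np.sin(th)) for ly in(-.095,-.085,-.07)]
    print(th,'side',[ok(d,p) for p in P],'scene',[ok(e,p) for p in P])
E
python3 lid.py
```

```text
[ 0.55535518 -0.2565635   0.16832244] [ 0.53025967 -0.27350018  1.24752335]
1.8 side ['10,13,14', '16,13,17', '32,33,35'] scene ['122,82,44', '119,79,42', '114,75,39']
1.6 side ['9,16,14', '14,16,17', '18,19,21'] scene ['122,81,43', '123,81,44', '123,82,44']
1.4 side ['156,155,148', '81,93,83', '71,110,87'] scene ['27,28,30', '28,28,28', '21,19,18']
1.2 side ['44,67,53', '40,65,51', '53,57,43'] scene ['30,31,32', '29,30,32', '30,32,33']
1.0 side ['117,86,60', '110,81,57', '104,76,53'] scene ['99,66,35', '101,67,35', '97,65,35']
0.8 side ['118,87,60', '119,87,61', '108,77,53'] scene ['110,73,39', '112,74,39', '113,76,39']
0.6 side ['109,81,56', '125,92,65', '161,122,87'] scene ['110,73,38', '113,74,39', '198,132,69']
0.4 side ['169,130,93', '168,130,93', '162,122,87'] scene ['217,144,75', '219,146,76', '220,147,77']
0.2 side ['163,124,89', '164,124,89', '177,135,98'] scene ['219,147,77', '219,147,77', '221,154,84']
0.0 side ['184,177,143', '165,154,119', '158,137,105'] scene ['207,184,113', '215,190,116', '199,177,118']
```

Request:
{"fn": "move_arm", "kwargs": {
  "moves": [-0.012, 0.002, -0.005, 0, 0, -0.022, 0.004, -0.01, 0, 0, -0.032, 0.006, -0.016, 0, 0, -0.041, 0.007, -0.023, 0, 0, -0.05, 0.008, -0.032, 0, 0, -0.058, 0.01, -0.041, 0, 0, -0.064, 0.011, -0.051, 0, 0, -0.07, 0.012, -0.061, 0, 0]
}}

```text
clock: 38.03
tcp_pos: [0.4855, -0.2446, 0.1056]
orientation: [0.001, 0.085, 0.996, -0.001]
wrist_force: [0.6, -0.7, 0.1]
finger_gap: -0.0
grip_force: 0.4
```

```bash
python3 lid.py
```

```text
[ 0.48545653 -0.24457376  0.10559309] [ 0.57299757 -0.67774371  0.12791934]
1.8 side ['75,118,93', '74,116,92', '73,116,91'] scene ['205,137,73', '206,137,72', '201,133,70']
1.6 side ['70,109,84', '74,116,91', '64,99,79'] scene ['127,84,44', '121,80,42', '120,79,42']
1.4 side ['59,57,47', '100,98,96', '41,42,45'] scene ['127,84,45', '126,83,43', '122,81,44']
1.2 side ['124,123,119', '61,60,61', '25,26,26'] scene ['117,77,41', '118,78,41', '104,68,35']
1.0 side ['23,21,23', '27,28,29', '27,29,28'] scene ['106,71,36', '94,62,32', '78,53,29']
0.8 side ['119,87,62', '117,87,60', '108,78,55'] scene ['28,29,29', '24,26,26', '25,26,27']
0.6 side ['107,79,54', '108,79,55', '116,95,68'] scene ['28,29,29', '30,32,31', '30,30,30']
0.4 side ['145,125,94', '132,111,82', '163,147,112'] scene ['30,31,31', '29,30,30', '31,31,32']
0.2 side ['94,69,46', '106,78,54', '178,137,99'] scene ['53,53,52', '85,83,80', '115,112,105']
0.0 side ['179,174,141', '163,146,112', '156,136,104'] scene ['150,147,140', '148,145,136', '126,124,118']
```

Request:
{"fn": "move_arm", "kwargs": {
  "moves": [-0.005, 0.001, -0.011, 0, 0, -0.009, 0.001, -0.022, 0, 0, -0.011, 0.002, -0.034, 0, 0, -0.013, 0.002, -0.044, 0, 0, -0.013, 0.002, -0.05, 0, 0, -0.013, 0.002, -0.05, 0, 0]
}}

```text
clock: 38.63
tcp_pos: [0.4724, -0.2425, 0.0587]
orientation: [0.001, 0.085, 0.996, -0.001]
wrist_force: [-7.5, 5.4, 28.1]
finger_gap: 0.0001
grip_force: 13.6
```

Request:
{"fn": "move_arm", "kwargs": {
  "moves": [0, 0, -0.002, 0, 0, 0, 0, -0.002, 0, 0, 0, 0, 0.03, 0, 0, 0, 0, 0.07, 0, 0, 0, 0, 0.11, 0, 0, 0, 0.04, 0.15, 0, 0, 0, 0.08, 0.17, 0, 0, 0, 0.12, 0.17, 0, 0, 0, 0.16, 0.17, 0, 0, 0, 0.2, 0.17, 0, 0, 0, 0.24, 0.17, 0, 0, 0, 0.28, 0.17, 0, 0]
}}

```text
clock: 39.63
tcp_pos: [0.4719, 0.033, 0.2255]
orientation: [0.001, 0.085, 0.996, 0.0]
wrist_force: [1.0, -0.4, 0.3]
finger_gap: -0.0001
grip_force: 0.0
```

Run:
```python
from h import *
s=env.get_state();print(s['tcp_pos'],s['wrist_force'])
d=cam('side');e=cam('scene')
for n,c,roi in(('side',d,(325,60,450,200)),('scene',e,(240,70,345,180))):
    p=cv2.GaussianBlur(c['pixels'],(3,3),0).astype(int);x0,y0,x1,y1=roi;m=np.zeros(p.shape[:2],bool)
    g=(p[...,1]/np.maximum(p[...,0],1)>.81)&(p[...,0]>=p[...,1])&(p[...,0]>100)&(p[...,1]-p[...,2]>15)
    m[y0:y1,x0:x1]=g[y0:y1,x0:x1]
    for x,k in comps(c,m,300):
        q=max(cv2.findContours(k,0,2)[0],key=len);print(n,x,cv2.approxPolyDP(q,3,True)[:,0].tolist())
h=np.array([.572,-.2986]);bx=np.array([.9857,-.168]);by=np.array([.168,.9857])
for th in(0,.1,.2):
  for ly in(.105,-.105):
    P=(*(h+ly*by-.15*np.cos(th)*bx),.078+.15*np.sin(th));print(th,ly,proj(d,P).round(1),proj(e,P).round(1))
# blank/vise check
f=cv2.cvtColor(e['pixels'],cv2.COLOR_RGB2HSV).astype(int)
for dy in(-.04,-.035,.035,.04):
    print(''.join('G' if 60<f[v,u,0]<90 and f[v,u,1]>90 else 'x' for u,v in (proj(e,(x,.329+dy,.073)).round().astype(int) for x in np.arange(.40,.56,.002))))
```

```text
[0.471878   0.0329699  0.22548664] [ 0.9524472  -0.36354756  0.28104555]
side [ 379  114   52   57 1433] [[430, 121], [404, 114], [396, 121], [379, 162], [402, 170]]
side [343 133  42  55 756] [[356, 133], [344, 147], [343, 172], [384, 187], [380, 165], [373, 179], [362, 173], [362, 164], [348, 154], [358, 143]]
scene [ 268  106   48   54 1443] [[268, 112], [283, 159], [315, 150], [290, 107]]
0 0.105 [399.9 170.5] [331.4 145.6]
0 -0.105 [431.1 121. ] [311.5 102.3]
0.1 0.105 [400.6 165.6] [331.2 141.9]
0.1 -0.105 [432.  116.1] [311.1  98.6]
0.2 0.105 [400.6 160.4] [330.5 138.4]
0.2 -0.105 [432.4 111. ] [310.3  95. ]
xxxxxxxxxxxxxxxGGGGGGGGGGGGGGxxxxxxxxxxxxxxxxxxxxxxxxxxGGGGGGGGGGGGGGGGxxxxxxxxxx
xxxxxxxxxxxxxGGGGGGGGGGGxxxxxxxxxxxxxxxxxxxxxxxxxxxxxxxGGGGGGGGGGGGGGGGGxxxxxxxxx
xxxxxxxxxxxxxxGGGGGGGGGGGGGGxxxxxxxxxxxxxxxxxxxxxxxxxxGGGGGGGGGGGGGGGGGGGGxGxxGxx
xxxxxxxxxxxxxGGGGGGGGGGGGGGGxxxxxxxxxxxxxxxxxxxxxxxxxGGGGGGGGGGGGGGGGGxxxxxxxxxxx
```

The lid corners match the shut position. One more measurement of the jaw gap from above.

Request:
{"fn": "move_arm", "kwargs": {
  "moves": [-0.03, 0.29, 0.04, 0.2, 0.05, -0.03, 0.29, 0.04, 0.2, 0.05, -0.03, 0.29, 0.04, 0.2, 0.05, -0.03, 0.29, 0.04, 0.2, 0.05, -0.03, 0.29, 0.04, 0.2, 0.05, -0.03, 0.29, 0.04, 0.2, 0.05, -0.03, 0.29, 0.04, 0.2, 0.05, -0.03, 0.29, 0.04, 0.2, 0.05, -0.03, 0.29, 0.04, 0.2, 0.05, -0.03, 0.29, 0.04, 0.2, 0.05]
}}

```text
clock: 40.57
tcp_pos: [0.4418, 0.3207, 0.2642]
orientation: [0.0, -0.015, 1.0, -0.0]
wrist_force: [0.7, 0.1, -0.6]
finger_gap: 0.0501
grip_force: 0.0
```

Run:
```python
from h import *
c=cam('wrist');f=cv2.cvtColor(c['pixels'],cv2.COLOR_RGB2HSV).astype(int);s=env.get_state();print(s['tcp_pos'])
for dy in(-.045,-.042,-.038,.038,.042,.045):
    xs=np.arange(.41,.55,.001);V=[]
    for x in xs:
        u,v=proj(c,(x-.044*dy,.329+dy,.073)); V.append(cv2.getRectSubPix(c['pixels'],(1,1),(float(u),float(v)))[0,0].astype(int))
    V=np.array(V); lum=V[:,1]-V[:,0]; 
    print(dy,''.join('G' if a>45 and b[1]>105 else 'g' if a>20 else 'x' for a,b in zip(lum,V)))
p=proj(c,(.478,.329,.091)).astype(int); blank2(c,(.478,.329),z=.091,r0=120,rad=45,gr=.7)
```

```text
[0.44178729 0.32001949 0.26416816]
-0.045 gggggggggggxxxxxgGGGGGGGGGGGGGGGGGGGGGGGGGgxxggggggggxggggggggggggggggggggggggggggggxxxxxxxxxxgGGGGGGGGGGGGGGGGGGGGGGGGGGGxxxxxxxxxxxxxxxxxxx
-0.042 gggggggggggxxxxxgGGGGGGGGGGGGGGGGGGGGGGGGGgxxgggggggggggggggggxgggggggggggggggggggggxxxxxxxxxxgGGGGGGGGGGGGGGGGGGGGGGGGGGGgxxxxxxxxxxxxxxxxxx
-0.038 xxxxxxxxxxxxxxxxgGGGGGGGGGGGGGGGGGGGGGGGGGgxxgggggggggggggggggggggggggggggggggggggggxxxxxxxxxxgGGGGGGGGGGGGGGGGGGGGGGGGGGGgxxxxxxxxxxxxxxxxxx
0.038 gggggggGGGGgxxxxggGGGGGGGGGGGGGGGGGGGGGGGGggggGGgggggggggggggggggggggggggggggggggGGgxxxxxxxxxxggGGGGGGGGGGGGGGGGGGGGGGGGGGgxxxxxxxxxxxxxxxxxx
0.042 xxxxxxxxxgggxxxxxgGGGGGGGGGGGGGGGGGGGGGGGGgggggggggGGgggGGggGGGGGGGGgggggggggGGGGGGGxxxxxxxxxxgGGGGGGGGGGGGGGGGGGGGGGGGGGGgxxxxxxxxxxxxxxxxxx
0.045 xxxxxxxxxxxxxxxxxgGGGGGGGGGGGGGGGGGGGGGGGgxxxxxxxxxxxxxxxxxxxxxxxxxxxxxxxxxxxxxxxxxxxxxxxxxxxxgGGGGGGGGGGGGGGGGGGGGGGGGGGGgxxxxxxxxxxxxxxxxxx
[279 159  10  60 451] [array([461.4, 278.9]), array([11.5, 76.5]), np.float64(89.3)]
[345 159  24  90 805] [array([481.5, 381.3]), array([ 28.4, 121.7]), np.float64(82.8)]
[ 303  185   47   38 1708] [array([478.7, 332.7]), array([49.5, 58.7]), np.float64(1.7)]
[279 221  25  28 375] [array([522.9, 287.5]), array([38.9, 32.1]), np.float64(1.7)]
```

```bash
python3 -c "
from workcell import env
print(env.hand_in())"
```

```text
the job is handed in; nothing more can be done
None
```

I handed the job in with the blank clamped in the vise, all four D-shaped heels in the order box, the lid shut and both tins untouched; the hand-in call returned no verdict, so I can't confirm that it passed.

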